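# Close the dust extractor and press its dial home

## Robot

A 6-joint arm with a two-finger parallel gripper is mounted at the origin on the work surface. World frame = base frame: x ahead of the robot, y to its left, z up, the work surface at z = 0. Lengths are in m, angles in degrees, forces in N, time in s.
With the tool pointing down it reaches from about 0.35 to 0.975 m from the base axis. Payload 4.9 kg.
Tool frame: the origin (TCP) lies midway between the tips of the shut fingers; the grasp point (between the pads) lies 19 mm behind it; z points along the fingers, y is the direction in which the jaws open and shut (so a half turn about z gives the same grasp; the last joint's range is limited). The gripper opens to 85 mm and grips with 20 to 120 N. Pads are 22 mm wide; open, the fingers measure 114 mm over their backs; the gripper's body (76 mm by 85 mm) begins 54 mm behind the grasp point. The pads swing forward as they close: fully open they stand 13 mm farther back than shut.
Start: joints at [-79.469, 3.019, 92.412, -0, 84.569, -6.818], TCP at [0.186, -0.597, 0.2] pointing down, gripper open.
Joint ranges: [-172.51, 172.51], [-57.92, 126.97], [3.15, 148.05], [-58.71, 238.71], [5.1, 150.11], [-179.66, 179.66]. Speed limits (degrees/s): [147.25, 147.25, 180, 180, 180, 180].

## Interface

Orientations are given as [roll, pitch, yaw] about the fixed x, y, z axes, in that order (R = Rz(yaw) Ry(pitch) Rx(roll)).
In Python, from plant import robot, eyes gives the robot as it stands.
- The arm moves only by the tool arm_command, never from a script. Its argument "rows" is a list of rows, each an object of numbers: "dx", "dy", "dz": the shift along the tool's x, y, z in mm; "ax", "ay", "az": the turn, a rotation vector about the tool's x, y, z in rad. In form: [{"dx": .., "dy": .., "dz": .., "ax": .., "ay": .., "az": ..}, ...]. A call has 1 to 20 rows; each row shifts and turns the pose as measured when the row begins, along the tool's axes as they then stand; what a row does not reach is not made up. A row lasts 1/10 s, in which the tool goes at most 50 mm and 8.59 degrees, less where a joint would pass 70% of its speed; a pose out of reach is approached as far as the arm can. A call with a gripper value outside its range is refused whole. "fingers" is the opening, from 0 (shut) to 1 (fully open), set as the call begins (left out, the last holds). The fingers move at their own pace and stop on an object; "newtons" is the grip in N (left out, the last holds). Time passes only in rows, so rows that do not move let the fingers close. It gives the time, the measured TCP pose, the force and the opening at its end, in the units of the state.
- robot.get_state(): the state, without advancing time (a new reading comes with each control period).
- eyes.snapshot(name): name is "side" or "top" or "wrist"; returns a dict with "color" (420x560x3 uint8, blue, green, red), "K" (3x3 intrinsics, pixels), "R" (3x3) and "t" (3): a world point X has camera coordinates R X + t; the wrist camera has in their place "mount" (4x4, takes a point from camera to tool coordinates, whose origin is the TCP and whose axes are the flange's). Camera axes: x right, y down, z forward; pixel columns grow to the right and rows downward; lengths in m; the calibration is good to about 2 mm. The wrist camera is an equidistant fisheye: a pixel r from the principal point sees the ray r / f radians off the axis. A picture is of the moment at which its call begins: read the wrist's pose just before it. There is no depth.
- robot.close_job(): hands the job in, once; it reports no verdict.
The state is a dict: "clock": time; "joint_pos": joint angles; "joint_vel": joint speeds; "tau": joint torques, N m; "ee_pos": TCP position; "tcp_rot": TCP orientation; "contact_force": force on the tool from outside, world axes, zero at the start; "ft_torque": the same for the moment, N m; "opening": opening from 0.0 (shut) to 1.0 (fully open).
Only numpy, scipy, OpenCV 4.12 (cv2) and the standard library are available. Lean on these libraries where they do the work, as an engineer would, in place of code of your own. Each camera call takes 0.05 s, during which the arm holds its last target. There are 200 camera calls.

## Task

At this nail bar the dust extractor stands with its grille cover up and its teardrop-shaped dial off. Lower the cover gently, without slamming it, until it lies fully down on its stop; then turn the dial so that its bore matches the flat of the D-shaft that stands up through the cover, push it fully onto the shaft, and press dial and shaft down to the end of the spring travel. Finish while still holding the dial pressed down (do not let go), and leave the other things on the counter where they are.

Things in the scene. Friction and masses are not known exactly. Their poses are not given: they have to be found in the camera images.
- extractor: White desktop nail-dust extractor, fixed: box 160 (x) x 200 (y) x 60 high. Origin: centre of its underside. Its +x axis points from the front (handle-bar side) to the hinge side. Its cover plate, 160 x 200 x 8, lies on top when down (top 68 above the counter) and has a 52 x 52 opening round the switch.
- cover (a joint): Hinge angle of the grille cover, rad: 0 = lying fully down on its stop, grows as it opens (1.4 at most). The hinge is stiff by friction: the cover stays where it is left and needs a few newtons at the bar to move either way; it has no spring.
- cover_hinge (a point): Middle of the cover's hinge line, at the back top edge of the extractor, 80 along its +x and 60 above its underside. The line runs along the extractor's y axis.
- cover_bar (a point): Middle of the cover's round aluminium handle bar: 10 diameter, 110 long, parallel to the hinge line, an arm at each end. It lies 202 from the hinge line along the cover (42 in front of the cover's front edge, 37 clear between) and 4 above the cover's underside; 64 above the counter when down. Opening swings it up and back about the hinge. It can turn in a grip. Axes as the cover.
- switch: Round grey push-switch housing, 42 in diameter, top 70 above the counter, in the cover's opening: centre 20 towards the front and 55 towards -y of the extractor's origin, in its frame. Origin on its axis at counter height. Its +x axis points to the shaft's flat side (so does the dark index line on it); it is turned differently from the extractor.
- shaft_tip (a point): Centre of the tip of the upright steel D-shaft of the switch: diameter 14, its flat 4 from the axis on the +x side, the last 2 tapered; tip 96 above the counter when not pressed. The shaft does not turn. Axes as the switch.
- shaft (a joint): How far the shaft is pressed down, m: 0 = up, 0.006 = at the end of its travel. Spring: about 3 N to start, 12 N at 6 mm.
- knob: Loose copper dial, 60 g, standing bore down: teardrop from above, 38 high, 26 wide (y, two parallel flat sides to grip, best 28 up), from 17 behind the bore axis (-x) to the nose tip 28 in front (+x; dark line on top). D-bore: 16 diameter, 16 deep, flat 5 from the axis on the nose side, chamfered, 1 clearance. Origin: bore axis at the underside, z up. It shares three places with cap and jar.
- knob_bore (a point): Centre of the blind end (roof) of the dial's bore, 16 above the dial's underside; meets shaft_tip when fully on (underside then 80 above the counter, 74 when pressed to the end). The dial fits only with its nose over the shaft's flat side. Axes as the dial.
- cap: Bystander: loose round fluted copper bottle cap, 36 in diameter, 34 high. Origin: centre of the underside.
- jar: Bystander: loose round white jar, 44 in diameter, 34 high. Origin: centre of the underside.
- bottle_a: Bystander: polish bottle, beige 32 square base 45 high with a copper cap, 95 high in all. Origin: centre of the underside.
- bottle_b: Bystander: polish bottle like bottle_a.
- bottle_c: Bystander: polish bottle like bottle_a.
- brush: Bystander: a slim nail brush 140 x 9 x 9 lying flat on the counter in front of the extractor.
- buffer: Bystander: grey nail buffer block 90 x 28 x 26, lying on the counter. Origin: centre of the underside.
There are look-alikes about, which are no part of the job. Leave any green or yellow look-alike of the knob alone.

How it is judged (in metres and radians):
On the way, in this order (a step that is already met when the one before it is completed fails the run):
1. the cover lies down on its stop (value of joint cover below 0.03 rad), for 0.2 s.
2. with the cover down, the dial is fully on the D-shaft, flat to flat (value of joint cover below 0.03 rad and distance between knob_bore and shaft_tip below 0.003 m and angle between knob's own z axis and vertical below 0.1 rad and angle between the x axis of knob and the x axis of shaft_tip, either way round below 0.3 rad), for 0.1 s.
At the end, for the whole second after the job is handed in: The cover is down (hinge under 0.03 rad); the dial is fully on the shaft (bore end within 3 mm of the shaft tip, upright within 0.1 rad, turned to the flat within 0.3 rad); the gripper still holds it and presses the shaft down more than 4 of its 6 mm with more than 5 N (all of step 2 and value of joint shaft above 0.004 m and contact force between knob and switch above 5 N and contact force between the fingers and knob above 3 N); the arm keeps its last pose, push and grip.
It fails at once if the cover was slammed (faster than 1.3 rad/s downwards) (velocity of joint cover below -1.3 rad/s).
It fails at once if a bystander was moved by more than 40 mm or knocked over (distance of any of cap, jar, bottle_a, bottle_b, bottle_c, brush, buffer from where it was at the start of the episode above 0.04 m or angle between any of cap, jar, bottle_a, bottle_b, bottle_c's own z axis and vertical above 0.6 rad).
It also fails if it takes over 58 s, if anything falls off the work surface, if the arm or the gripper's body presses on something with over 40 N, if the wrist force passes 120 N, or if a joint passes its speed limit or range.

## Working session

There is one attempt and no reset: what is moved stays moved. The work goes in short steps, Python scripts to look and compute and a tool call to move; the robot and the scene stay as the last step left them, time stands still between calls to the robot, and variables do not carry over. Pictures are saved under pics/ and viewed, about 8 in all and at most 12, crops included, and the job is handed in when it is done.

Besides the shell and the picture viewer there is one more tool, called after "Call:" as a command line: name --argument value ..., lists and objects as JSON in quotes. arm_command: Moves the arm, as the interface text tells. Its arguments: {"type":"object","properties":{"rows":{"type":"array","items":{"type":"object","properties":{"dx":{"type":"number"},"dy":{"type":"number"},"dz":{"type":"number"},"ax":{"type":"number"},"ay":{"type":"number"},"az":{"type":"number"}}}},"fingers":{"type":"number"},"newtons":{"type":"number"}},"required":["rows"]}

```bash
ls; mkdir -p pics
python3 - <<'E'
from plant import robot, eyes
import cv2,numpy as np
print(robot.get_state())
for n in("side","top"):
    s=eyes.snapshot(n); cv2.imwrite(f"pics/{n}0.png",s["color"]); print(n,s["K"],s["R"],s["t"])
    np.savez(f"pics/{n}.npz",K=s["K"],R=s["R"],t=s["t"])
E
```

```text
pics
{'clock': 0.0, 'joint_pos': array([-7.94673954e+01,  3.05572631e+00,  9.24921330e+01, -2.43518697e-03,
        8.45706898e+01, -6.81798407e+00]), 'joint_vel': array([ 0.05095655, -0.0200844 ,  0.10156175, -0.06594   ,  0.02743106,
       -0.00411036]), 'tau': array([ 5.46024239e-04, -3.93681514e+01, -3.70175207e+01, -1.52310013e-04,
        6.93681897e-03, -5.23428980e-07]), 'ee_pos': array([ 0.18624753, -0.59587293,  0.19877926]), 'tcp_rot': array([-1.79882002e+02, -1.16669812e-02,  1.73508096e+01]), 'contact_force': array([0.25702168, 0.09024414, 0.21143832]), 'ft_torque': array([-0.00478669,  0.00021592, -0.0157769 ]), 'opening': 1.003351644236597}
side [[482.04306929   0.         275.60880359]
 [  0.         482.04306929 217.96341453]
 [  0.           0.           1.        ]] [[ 0.99802758 -0.05981159  0.01906604]
 [-0.03137872 -0.73834364 -0.67369433]
 [ 0.05437202  0.67176725 -0.73876413]] [-0.57844661  0.08030425  1.43770064]
top [[401.19276863   0.         278.0630343 ]
 [  0.         401.19276863 214.93665475]
 [  0.           0.           1.        ]] [[-0.01548722 -0.99953872  0.02612453]
 [-0.98713007  0.01112533 -0.15953199]
 [ 0.15916775 -0.02825902 -0.98684703]] [-0.01318877  0.5638385   0.90395606]
```

Run:
```python
import cv2
for n in("side","top"): cv2.imwrite(f"pics/{n}0b.png",cv2.resize(cv2.imread(f"pics/{n}0.png"),(800,600),interpolation=cv2.INTER_CUBIC))
```

```text
(no output)
```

View pics/side0b.png

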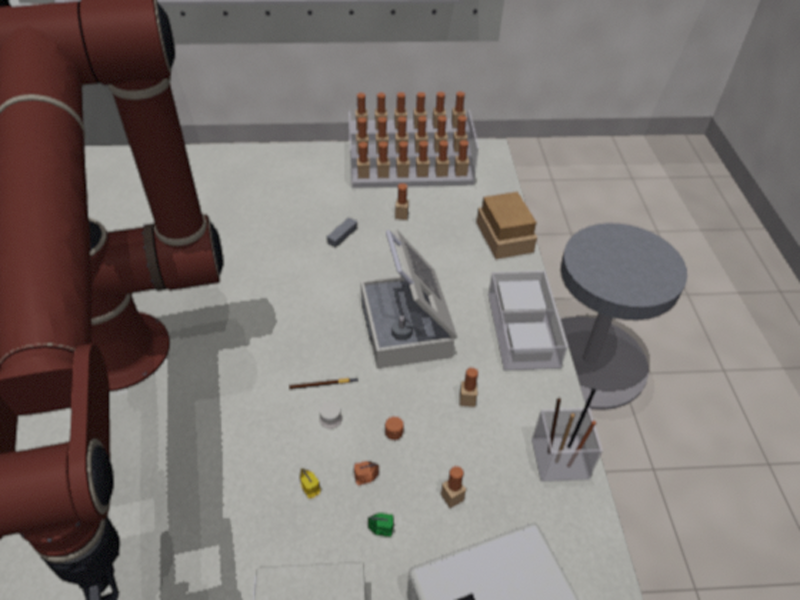

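View pics/top0b.png

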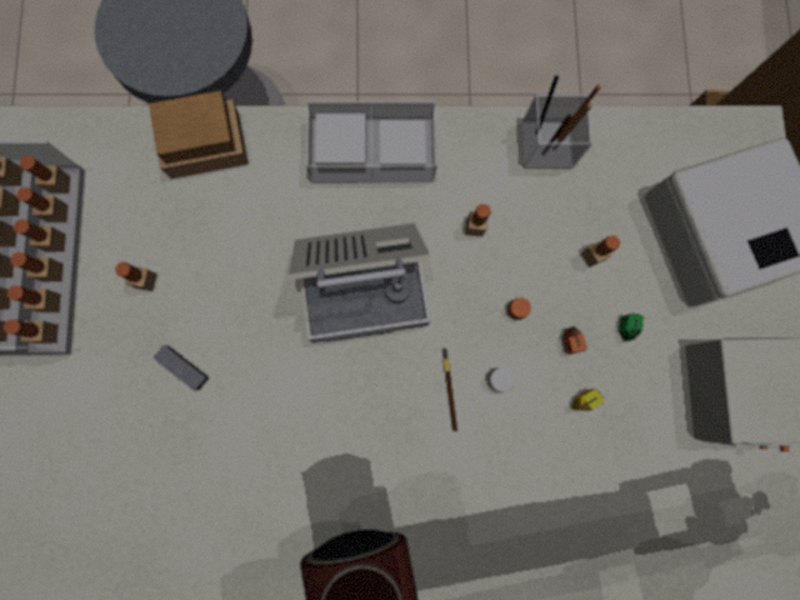

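Top view (800x600 px): copper candidates are the round one at (519,308), which is the cap, and the teardrop at (573,341), which is the dial. The look-alikes are green (631,325) and yellow (588,400). The extractor is at about (365,300), with its cover up and bar at (360,272). I'll check the dial and extractor in one crop sheet.

```bash
cat > h.py <<'E'
import numpy as np,cv2
C={n:dict(np.load(f"pics/{n}.npz")) for n in("side","top")}
def ray(n,u,v):
    c=C[n]; d=c["R"].T@np.linalg.solve(c["K"],[u,v,1.]); return -c["R"].T@c["t"],d
def onz(n,u,v,z):
    o,d=ray(n,u,v); return o+d*(z-o[2])/d[2]
def proj(n,X):
    c=C[n]; p=c["K"]@(c["R"]@np.asarray(X,float)+c["t"]); return p[:2]/p[2]
def crop(n,f,x,y,w,h,s):
    im=cv2.imread(f)[y:y+h,x:x+w]; im=cv2.convertScaleAbs(im,alpha=1.4,beta=15)
    im=cv2.resize(im,None,fx=s,fy=s,interpolation=cv2.INTER_CUBIC)
    for i in range(0,w,10): cv2.line(im,(i*s,0),(i*s,6),(0,0,255),1); cv2.putText(im,str(x+i),(i*s,16),0,.3,(0,0,255),1) if i%20==0 else 0
    for i in range(0,h,10): cv2.line(im,(0,i*s),(6,i*s),(0,0,255),1); cv2.putText(im,str(y+i),(8,i*s+4),0,.3,(0,0,255),1) if i%20==0 else 0
    return im
E
python3 - <<'E'
from h import *
M=np.zeros((600,800,3),np.uint8)
def put(im,x,y): M[y:y+im.shape[0],x:x+im.shape[1]]=im
put(crop("top","pics/top0.png",200,152,104,90,5),0,0) #520x450
put(crop("top","pics/top0.png",385,225,34,25,8),524,0) #272x200
put(crop("side","pics/side0.png",245,155,80,100,4)[:390],524,204)
put(crop("side","pics/side0.png",240,315,32,18,8),0,454)
cv2.imwrite("pics/m.png",M)
for n,u,v in [("top",573,341),("top",519,308),("top",500,379),("side",366,471)]:
    print(n,onz(n,u/1.4286,v/1.4286,.03))
E
```

```text
Traceback (most recent call last):
ValueError: could not broadcast input array from shape (390,320,3) into shape (390,276,3)
```

Run:
```python
from h import *
M=np.zeros((600,800,3),np.uint8)
def put(im,x,y): M[y:y+im.shape[0],x:x+im.shape[1]]=im
put(crop("top","pics/top0.png",200,152,104,90,5),0,0) #520x450
put(crop("top","pics/top0.png",385,225,34,25,8),524,0) #272x200
put(crop("side","pics/side0.png",250,160,69,98,4),524,204)
put(crop("side","pics/side0.png",240,315,32,18,8),0,454)
cv2.imwrite("pics/m.png",M)
for n,u,v in [("top",573,341),("top",519,308),("top",500,379),("side",366,471)]:
    print(n,onz(n,u/1.4286,v/1.4286,.03))
```

```text
top [ 0.50496984 -0.31588288  0.03      ]
top [ 0.56216453 -0.22733765  0.03      ]
top [ 0.44336759 -0.18973545  0.03      ]
side [ 0.51011266 -0.32486077  0.03      ]
```

View pics/m.png

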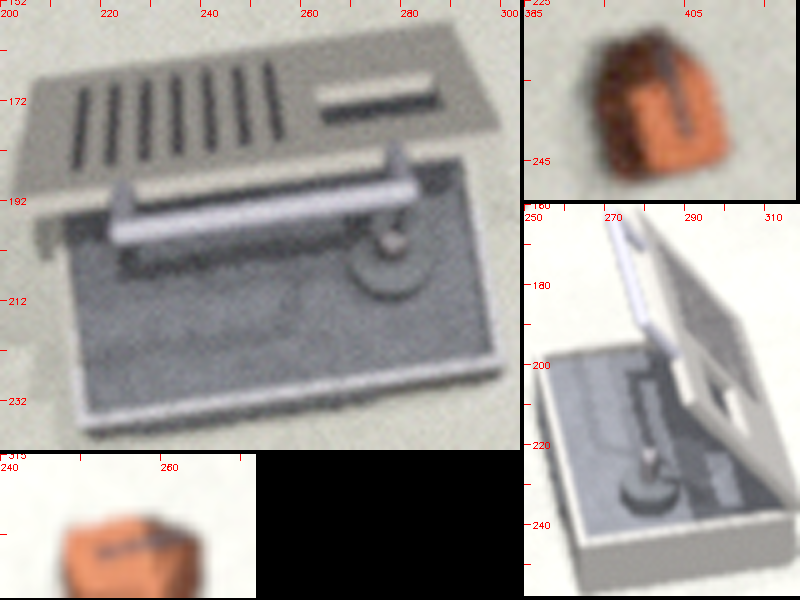

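The crop sheet confirms the dial: copper teardrop, top view (401,238), with the line from (402,230) to (405,241). Bar ends are at top (223,199)/(281.5,190), and the shaft tip is at top (278,199.5), side (281.5,223). I'll fit the extractor pose and cover angle.

```bash
cat >> h.py <<'E'
def ext(p,L):
    c,s=np.cos(p[2]),np.sin(p[2]); L=np.asarray(L,float); return np.array([p[0]+c*L[0]-s*L[1],p[1]+s*L[0]+c*L[1],L[2]])
def cov(p,a,y,r=.202,h=.004): # point on cover
    return ext(p,[.08-r*np.cos(a)+h*np.sin(a),y,.06+r*np.sin(a)+h*np.cos(a)])
E
python3 - <<'E'
from h import *
from scipy.optimize import least_squares
obs=[("top",216.5,235.5,lambda p:ext(p,[-.08,.1,.06])),("top",299.5,225.5,lambda p:ext(p,[-.08,-.1,.06])),
("side",264.5,242.5,lambda p:ext(p,[-.08,-.1,.06])),("side",255,197,lambda p:ext(p,[-.08,.1,.06])),
("top",223,199,lambda p:cov(p,p[3],.055)),("top",281.5,190,lambda p:cov(p,p[3],-.055)),
("side",286,195,lambda p:cov(p,p[3],-.055)),
("top",278,199.5,lambda p:ext(p,[-.02,-.055,.096])),("side",281.5,222.5,lambda p:ext(p,[-.02,-.055,.096]))]
f=lambda p:np.concatenate([proj(n,g(p))-[u,v] for n,u,v,g in obs])
r=least_squares(f,[.62,0,0,1.],loss="soft_l1"); p=r.x
print(p,np.degrees(p[2:])); print(f(p).reshape(-1,2).round(1))
print("bar",cov(p,p[3],0),"hinge",ext(p,[.08,0,.06]),"tip",ext(p,[-.02,-.055,.096]),"bardown",cov(p,0,0))
E
```

```text
[0.60668582 0.03651897 0.12442427 0.96403649] [ 7.1289857  55.23522217]
[[-1.6  0. ]
 [ 1.2 -1.7]
 [-0.9  2.3]
 [-2.1 -1.2]
 [ 1.1 -1.1]
 [-0.4  0.4]
 [-7.4 -5.3]
 [ 0.4 -1.3]
 [ 0.1 -0.3]]
bar [0.57503625 0.03256054 0.22822381] hinge [0.68606736 0.04644724 0.06      ] tip [ 0.59366612 -0.02053791  0.096     ] bardown [0.48562897 0.02137834 0.064     ]
```

```bash
cat >> h.py <<'E'
from scipy.spatial.transform import Rotation as Ro
def rows(st,wps):
    """wps: list of (xyz, yaw_deg, nrows) with tool down; prints rounded rows"""
    p=np.array(st["ee_pos"]); R=Ro.from_euler("xyz",st["tcp_rot"],degrees=True); out=[]
    for q,yaw,n in wps:
        T=Ro.from_euler("xyz",[180,0,yaw],degrees=True); q=np.array(q); p0,R0=p,R; w=(R0.inv()*T).as_rotvec()
        for i in range(1,n+1):
            pn=p0+(q-p0)*i/n; Rn=R0*Ro.from_rotvec(w*i/n)
            d=R.inv().apply(pn-p)*1000; a=(R.inv()*Rn).as_rotvec()
            out.append(dict(zip(["dx","dy","dz","ax","ay","az"],[*d.round(1),*a.round(3)]))); p,R=pn,Rn
    import json; print(json.dumps(out).replace(" ","")); return out
E
python3 - <<'E'
from h import *; from plant import robot
rows(robot.get_state(),[([.42,-.30,.34],97.1,12)])
E
```

```text
[{"dx":26.0,"dy":-17.8,"dz":-11.7,"ax":-0.0,"ay":-0.0,"az":-0.116},{"dx":27.8,"dy":-14.6,"dz":-11.7,"ax":-0.0,"ay":-0.0,"az":-0.116},{"dx":29.3,"dy":-11.3,"dz":-11.7,"ax":-0.0,"ay":-0.0,"az":-0.116},{"dx":30.4,"dy":-7.8,"dz":-11.7,"ax":-0.0,"ay":-0.0,"az":-0.116},{"dx":31.1,"dy":-4.3,"dz":-11.7,"ax":-0.0,"ay":-0.0,"az":-0.116},{"dx":31.4,"dy":-0.6,"dz":-11.7,"ax":-0.0,"ay":-0.0,"az":-0.116},{"dx":31.3,"dy":3.0,"dz":-11.7,"ax":-0.0,"ay":-0.0,"az":-0.116},{"dx":30.7,"dy":6.6,"dz":-11.8,"ax":-0.0,"ay":-0.0,"az":-0.116},{"dx":29.8,"dy":10.1,"dz":-11.8,"ax":-0.0,"ay":-0.0,"az":-0.116},{"dx":28.4,"dy":13.5,"dz":-11.8,"ax":-0.0,"ay":-0.0,"az":-0.116},{"dx":26.6,"dy":16.7,"dz":-11.8,"ax":-0.0,"ay":-0.0,"az":-0.116},{"dx":24.5,"dy":19.7,"dz":-11.8,"ax":-0.0,"ay":-0.0,"az":-0.116}]
```

Call:
arm_command --rows '[{"dx": 26,"dy": -18,"dz": -12,"az": -0.116},{"dx": 28,"dy": -15,"dz": -12,"az": -0.116},{"dx": 29,"dy": -11,"dz": -12,"az": -0.116},{"dx": 30,"dy": -8,"dz": -12,"az": -0.116},{"dx": 31,"dy": -4,"dz": -12,"az": -0.116},{"dx": 31,"dy": -1,"dz": -12,"az": -0.116},{"dx": 31,"dy": 3,"dz": -12,"az": -0.116},{"dx": 31,"dy": 7,"dz": -12,"az": -0.116},{"dx": 30,"dy": 10,"dz": -12,"az": -0.116},{"dx": 28,"dy": 14,"dz": -12,"az": -0.116},{"dx": 27,"dy": 17,"dz": -12,"az": -0.116},{"dx": 24,"dy": 20,"dz": -12,"az": -0.116},{"dx": 0}]' --fingers 1

```text
validation failed for argument at $.ro...
```

Call:
arm_command --rows '[{"dx": 26,"dy": -18,"dz": -12,"ax": 0,"ay": 0,"az": -0.116},{"dx": 28,"dy": -15,"dz": -12,"ax": 0,"ay": 0,"az": -0.116},{"dx": 29,"dy": -11,"dz": -12,"ax": 0,"ay": 0,"az": -0.116},{"dx": 30,"dy": -8,"dz": -12,"ax": 0,"ay": 0,"az": -0.116},{"dx": 31,"dy": -4,"dz": -12,"ax": 0,"ay": 0,"az": -0.116},{"dx": 31,"dy": -1,"dz": -12,"ax": 0,"ay": 0,"az": -0.116},{"dx": 31,"dy": 3,"dz": -12,"ax": 0,"ay": 0,"az": -0.116},{"dx": 31,"dy": 7,"dz": -12,"ax": 0,"ay": 0,"az": -0.116},{"dx": 30,"dy": 10,"dz": -12,"ax": 0,"ay": 0,"az": -0.116},{"dx": 28,"dy": 14,"dz": -12,"ax": 0,"ay": 0,"az": -0.116},{"dx": 27,"dy": 17,"dz": -12,"ax": 0,"ay": 0,"az": -0.116},{"dx": 24,"dy": 20,"dz": -12,"ax": 0,"ay": 0,"az": -0.116},{"dx": 0,"dy": 0,"dz": 0,"ax": 0,"ay": 0,"az": 0}]' --fingers 1

```text
clock: 1.4
ee_pos: [0.4191, -0.2813, 0.3415]
tcp_rot: [-179.9, -1.0, 100.3]
contact_force: [-0.7, -1.1, 0.3]
opening: 0.999
```

```bash
cat >> h.py <<'E'
def wshot(name):
    from plant import robot,eyes
    st=robot.get_state(); s=eyes.snapshot("wrist"); cv2.imwrite(f"pics/{name}.png",s["color"])
    np.savez(f"pics/{name}.npz",K=s["K"],M=s["mount"],p=st["ee_pos"],r=st["tcp_rot"]); return st
def wray(name,u,v):
    z=np.load(f"pics/{name}.npz"); K=z["K"]; x=(u-K[0,2])/K[0,0]; y=(v-K[1,2])/K[1,1]; r=np.hypot(x,y)+1e-12
    d=np.array([np.sin(r)*x/r,np.sin(r)*y/r,np.cos(r)]); M=z["M"]; R=Ro.from_euler("xyz",z["r"],degrees=True)
    return R.apply(M[:3,3])+z["p"], R.apply(M[:3,:3]@d)
def wz(name,u,v,h):
    o,d=wray(name,u,v); return o+d*(h-o[2])/d[2]
def wproj(name,X):
    z=np.load(f"pics/{name}.npz"); K=z["K"]; R=Ro.from_euler("xyz",z["r"],degrees=True); M=z["M"]
    c=M[:3,:3].T@(R.inv().apply(np.asarray(X)-z["p"])-M[:3,3]); n=np.hypot(c[0],c[1]); th=np.arctan2(n,c[2])
    return np.array([K[0,2]+K[0,0]*th*c[0]/n,K[1,2]+K[1,1]*th*c[1]/n])
E
python3 - <<'E'
from h import *
st=wshot("w1"); z=np.load("pics/w1.npz"); print(z["K"],z["M"])
for X in ([.505,-.316,.038],[.562,-.227,.034],[.443,-.19,.034]): print(wproj("w1",X))
im=cv2.imread("pics/w1.png"); cv2.imwrite("pics/w1b.png",cv2.resize(im,(800,600),interpolation=cv2.INTER_CUBIC))
rows(st,[([.500,.026,.335],97.1,7),([.575,.033,.30],97.1,2)])
E
```

```text
[[325.1922621    0.         278.53008247]
 [  0.         325.1922621  205.0084674 ]
 [  0.           0.           1.        ]] [[-4.43521942e-04 -9.53624561e-01 -3.00998339e-01  7.82176376e-02]
 [ 9.99999460e-01 -7.05746810e-04  7.62448690e-04  3.70989759e-04]
 [-9.39518414e-04 -3.00997838e-01  9.53624359e-01 -1.74085795e-01]
 [ 0.00000000e+00  0.00000000e+00  0.00000000e+00  1.00000000e+00]]
[329.37468493 194.07335847]
[376.57260428 144.75463811]
[305.43028052 104.42056827]
[{"dx":41.1,"dy":19.2,"dz":1.6,"ax":-0.0,"ay":-0.002,"az":0.008},{"dx":41.3,"dy":18.9,"dz":1.5,"ax":-0.0,"ay":-0.002,"az":0.008},{"dx":41.4,"dy":18.6,"dz":1.4,"ax":-0.0,"ay":-0.002,"az":0.008},{"dx":41.6,"dy":18.2,"dz":1.3,"ax":-0.0,"ay":-0.002,"az":0.008},{"dx":41.7,"dy":17.9,"dz":1.2,"ax":-0.0,"ay":-0.002,"az":0.008},{"dx":41.9,"dy":17.6,"dz":1.1,"ax":-0.0,"ay":-0.002,"az":0.008},{"dx":42.0,"dy":17.2,"dz":1.0,"ax":-0.0,"ay":-0.002,"az":0.008},{"dx":-1.2,"dy":37.6,"dz":17.5,"ax":0.0,"ay":0.0,"az":0.0},{"dx":-1.2,"dy":37.6,"dz":17.5,"ax":0.0,"ay":0.0,"az":0.0}]
```

View pics/w1b.png

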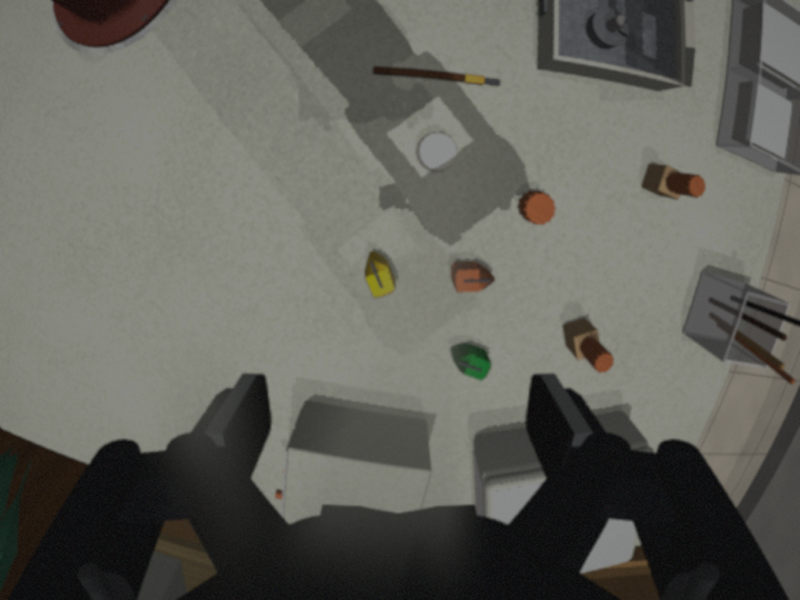

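The dial shows at (473,278) with its nose to the right (+x). That matches the predicted pixel, and the green, yellow and cap are clearly distinct. Next I'll hover over the bar.

Call:
arm_command --rows '[{"dx": 41,"dy": 19,"dz": 1,"ax": 0,"ay": -0.002,"az": 0.008},{"dx": 41,"dy": 19,"dz": 1,"ax": 0,"ay": -0.002,"az": 0.008},{"dx": 41,"dy": 19,"dz": 1,"ax": 0,"ay": -0.002,"az": 0.008},{"dx": 42,"dy": 18,"dz": 1,"ax": 0,"ay": -0.002,"az": 0.008},{"dx": 42,"dy": 18,"dz": 1,"ax": 0,"ay": -0.002,"az": 0.008},{"dx": 42,"dy": 18,"dz": 1,"ax": 0,"ay": -0.002,"az": 0.008},{"dx": 42,"dy": 17,"dz": 1,"ax": 0,"ay": -0.002,"az": 0.008},{"dx": -1,"dy": 30,"dz": 15,"ax": 0,"ay": 0,"az": 0},{"dx": -1,"dy": 25,"dz": 15,"ax": 0,"ay": 0,"az": 0},{"dx": 0,"dy": 0,"dz": 0,"ax": 0,"ay": 0,"az": 0}]'

```text
clock: 2.45
ee_pos: [0.5577, 0.03, 0.2922]
tcp_rot: [-179.0, -0.2, 95.2]
contact_force: [-0.2, -0.5, -0.6]
opening: 0.997
```

Run:
```python
from h import *
st=wshot("w2"); print(st["ee_pos"],st["tcp_rot"])
cv2.imwrite("pics/w2b.png",cv2.convertScaleAbs(cv2.resize(cv2.imread("pics/w2.png"),(800,600),interpolation=cv2.INTER_CUBIC),alpha=1.4))
p=[.6067,.0365,.1244]
for y in (-.055,.055): print(wproj("w2",cov(p,.964,y))*1.4286)
```

```text
[0.55766074 0.03000394 0.29215804] [-178.95321536   -0.23222472   95.17433298]
[432.52169036 387.13903497]
[429.90510116 194.95632281]
```

View pics/w2b.png

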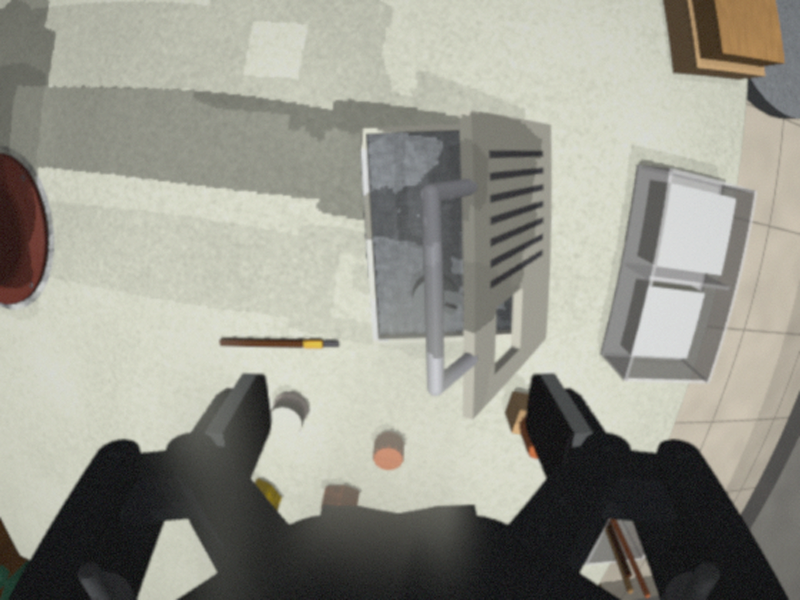

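Bar ends in the wrist view are at (436,390) and (432,189), close to the prediction. I'll refit with these and with the extractor's front-edge corners (378,338), (363,131).

Run:
```python
from h import *
from scipy.optimize import least_squares
k=1/1.42857
P=lambda n,X: wproj(n,X) if n=="w2" else proj(n,X)
B=lambda p,a,b=0: (cov(p,p[3],a)+cov(p,p[3],b))/2
obs=[("top",216.5,235.5,lambda p:ext(p,[-.08,.1,.06])),("top",299.5,225.5,lambda p:ext(p,[-.08,-.1,.06])),
("side",264.5,242.5,lambda p:ext(p,[-.08,-.1,.06])),
("top",252.2,194.5,lambda p:cov(p,p[3],0)),("w2",434*k,289.5*k,lambda p:cov(p,p[3],0)),
("side",281.5,191.5,lambda p:cov(p,p[3],-.055)),
("w2",378*k,338*k,lambda p:ext(p,[-.08,-.1,.06])),("w2",363*k,131*k,lambda p:ext(p,[-.08,.1,.06])),
("top",278,199.5,lambda p:ext(p,[-.02,-.055,.096])),("side",281.5,222.5,lambda p:ext(p,[-.02,-.055,.096]))]
f=lambda p:np.concatenate([P(n,g(p))-[u,v] for n,u,v,g in obs])
r=least_squares(f,[.606,.036,.124,1.],loss="soft_l1"); p=r.x
print(p,np.degrees(p[2:])); print(f(p).reshape(-1,2).round(1).tolist())
print("bar",cov(p,p[3],0),"tip",ext(p,[-.02,-.055,.096]),"bardown",cov(p,0,0)); np.save("p.npy",p)
# bar direct triangulation
o1,d1=ray("top",252.2,194.5);o2,d2=wray("w2",434*k,289.5*k)
s=np.linalg.lstsq(np.c_[d1,-d2],o2-o1,rcond=None)[0];print(o1+d1*s[0],o2+d2*s[1])
b=cov(p,p[3],0); from plant import robot
rows(robot.get_state(),[(b+[0,0,-.019],90+np.degrees(p[2]),5)])
```

```text
[0.60794555 0.03955244 0.13882891 0.96032717] [ 7.95431086 55.02269397]
[[-2.4, 0.1], [0.3, -2.9], [0.0, 1.7], [-0.8, -0.6], [-0.3, 2.3], [-2.4, -2.4], [-1.1, 3.3], [-0.1, -3.2], [-0.9, -2.2], [0.7, -1.1]]
bar [0.57573905 0.03505229 0.2278076 ] tip [ 0.59574906 -0.01768606  0.096     ] bardown [0.48711934 0.02266966 0.064     ]
[0.5766881  0.03387178 0.21745992] [0.57672302 0.03385876 0.21746694]
[{"dx":0.7,"dy":4.1,"dz":16.8,"ax":-0.004,"ay":-0.001,"az":-0.01},{"dx":0.6,"dy":4.1,"dz":16.8,"ax":-0.004,"ay":-0.001,"az":-0.01},{"dx":0.6,"dy":4.0,"dz":16.9,"ax":-0.004,"ay":-0.001,"az":-0.01},{"dx":0.6,"dy":4.0,"dz":16.9,"ax":-0.004,"ay":-0.001,"az":-0.01},{"dx":0.6,"dy":3.9,"dz":16.9,"ax":-0.004,"ay":-0.001,"az":-0.01}]
```

Call:
arm_command --rows '[{"dx": 1,"dy": 5,"dz": 17,"ax": -0.004,"ay": -0.001,"az": -0.01},{"dx": 1,"dy": 4,"dz": 17,"ax": -0.004,"ay": -0.001,"az": -0.01},{"dx": 1,"dy": 4,"dz": 17,"ax": -0.004,"ay": -0.001,"az": -0.01},{"dx": 1,"dy": 4,"dz": 17,"ax": -0.004,"ay": -0.001,"az": -0.01},{"dx": 1,"dy": 4,"dz": 17,"ax": -0.004,"ay": -0.001,"az": -0.01},{"dx": 0,"dy": 0,"dz": 0,"ax": 0,"ay": 0,"az": 0}]'

```text
clock: 3.1
ee_pos: [0.5745, 0.0298, 0.2078]
tcp_rot: [179.8, 0.2, 97.4]
contact_force: [0.0, -0.5, -0.2]
opening: 1.003
```

Call:
arm_command --rows '[{"dx": 0,"dy": 0,"dz": 0,"ax": 0,"ay": 0,"az": 0},{"dx": 0,"dy": 0,"dz": 0,"ax": 0,"ay": 0,"az": 0},{"dx": 0,"dy": 0,"dz": 0,"ax": 0,"ay": 0,"az": 0},{"dx": 0,"dy": 0,"dz": 0,"ax": 0,"ay": 0,"az": 0},{"dx": 0,"dy": 0,"dz": 0,"ax": 0,"ay": 0,"az": 0},{"dx": 0,"dy": 0,"dz": 0,"ax": 0,"ay": 0,"az": 0},{"dx": 0,"dy": 0,"dz": 0,"ax": 0,"ay": 0,"az": 0},{"dx": 0,"dy": 0,"dz": 0,"ax": 0,"ay": 0,"az": 0}]' --fingers 0 --newtons 30

```text
clock: 3.9
ee_pos: [0.5756, 0.0276, 0.214]
tcp_rot: [179.4, 0.3, 97.1]
contact_force: [0.4, 0.6, 0.5]
opening: 0.003
```

The grip closed empty, so I'll look.

Run:
```python
from h import *; from plant import eyes
st=wshot("w3"); print(st["ee_pos"],st["tcp_rot"])
M=np.zeros((600,800,3),np.uint8)
a=crop("w","pics/w3.png",200,60,200,150,4)[:, :]
M[:, :800]=a
cv2.imwrite("pics/top3.png",eyes.snapshot("top")["color"]); cv2.imwrite("pics/side3.png",eyes.snapshot("side")["color"])
w=cv2.convertScaleAbs(cv2.imread("pics/w3.png"),alpha=1.4)
M[:]=0; M[0:340,0:453]=cv2.resize(w,(453,340)); t=crop("s","pics/side3.png",230,130,85,130,4); M[0:520,456:796]=t
t=crop("t","pics/top3.png",195,150,112,64,4); M[344:600,0:448]=t
cv2.imwrite("pics/m3.png",M)
```

```text
[0.57564897 0.02763708 0.21397267] [179.3708421    0.32489126  97.13132513]
```

View pics/m3.png

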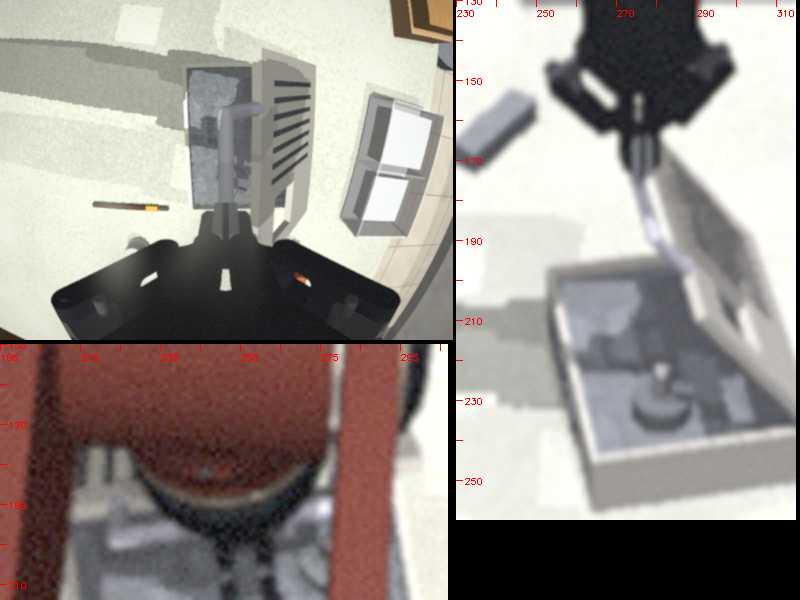

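The tips (z .214) closed just above the bar, so its centre is around z .208. I'll reopen, go 23 mm lower and close again.

Call:
arm_command --rows '[{"dx": 0,"dy": 0,"dz": 0,"ax": 0,"ay": 0,"az": 0},{"dx": 0,"dy": 0,"dz": 0,"ax": 0,"ay": 0,"az": 0},{"dx": 0,"dy": 0,"dz": 0,"ax": 0,"ay": 0,"az": 0},{"dx": 0,"dy": 0,"dz": 0,"ax": 0,"ay": 0,"az": 0},{"dx": 0,"dy": 0,"dz": 0,"ax": 0,"ay": 0,"az": 0},{"dx": 0,"dy": 0,"dz": 0,"ax": 0,"ay": 0,"az": 0},{"dx": 2,"dy": 0,"dz": 8,"ax": 0,"ay": 0,"az": 0},{"dx": 2,"dy": 0,"dz": 8,"ax": 0,"ay": 0,"az": 0},{"dx": 2,"dy": 0,"dz": 8,"ax": 0,"ay": 0,"az": 0},{"dx": 0,"dy": 0,"dz": 0,"ax": 0,"ay": 0,"az": 0}]' --fingers 1

```text
clock: 5.05
ee_pos: [0.5745, 0.0341, 0.1866]
tcp_rot: [179.5, 0.3, 97.1]
contact_force: [-0.8, 0.1, -0.2]
opening: 0.999
```

Call:
arm_command --rows '[{"dx": 0,"dy": 0,"dz": 0,"ax": 0,"ay": 0,"az": 0},{"dx": 0,"dy": 0,"dz": 0,"ax": 0,"ay": 0,"az": 0},{"dx": 0,"dy": 0,"dz": 0,"ax": 0,"ay": 0,"az": 0},{"dx": 0,"dy": 0,"dz": 0,"ax": 0,"ay": 0,"az": 0},{"dx": 0,"dy": 0,"dz": 0,"ax": 0,"ay": 0,"az": 0},{"dx": 0,"dy": 0,"dz": 0,"ax": 0,"ay": 0,"az": 0},{"dx": 0,"dy": 0,"dz": 0,"ax": 0,"ay": 0,"az": 0}]' --fingers 0 --newtons 30

```text
clock: 5.75
ee_pos: [0.5747, 0.0342, 0.1868]
tcp_rot: [179.5, 0.3, 97.2]
contact_force: [-0.6, -0.1, -1.1]
opening: 0.098
```

The opening of 0.098 means the bar is gripped. I'll begin the arc gently and watch the force.

Call:
arm_command --rows '[{"dx": 0,"dy": -6,"dz": 5.2,"ax": 0,"ay": 0,"az": 0},{"dx": 0,"dy": -6,"dz": 5.4,"ax": 0,"ay": 0,"az": 0},{"dx": 0,"dy": -5.8,"dz": 5.6,"ax": 0,"ay": 0,"az": 0},{"dx": 0,"dy": -5.6,"dz": 5.8,"ax": 0,"ay": 0,"az": 0}]'

```text
clock: 6.15
ee_pos: [0.5533, 0.0311, 0.1697]
tcp_rot: [179.0, 0.4, 97.2]
contact_force: [-3.1, -0.0, 6.0]
opening: 0.1
```

Call:
arm_command --rows '[{"dx": 0,"dy": -5.4,"dz": 6,"ax": 0,"ay": 0,"az": 0},{"dx": 0,"dy": -5.2,"dz": 6.2,"ax": 0,"ay": 0,"az": 0},{"dx": 0,"dy": -5,"dz": 6.3,"ax": 0,"ay": 0,"az": 0},{"dx": 0,"dy": -4.8,"dz": 6.5,"ax": 0,"ay": 0,"az": 0}]'

```text
clock: 6.55
ee_pos: [0.5314, 0.028, 0.1466]
tcp_rot: [178.9, 0.4, 97.2]
contact_force: [-0.6, 0.8, 3.8]
opening: 0.101
```

Call:
arm_command --rows '[{"dx": 0,"dy": -4.1,"dz": 7,"ax": 0,"ay": 0,"az": 0},{"dx": 0,"dy": -3.9,"dz": 7.1,"ax": 0,"ay": 0,"az": 0},{"dx": 0,"dy": -3.6,"dz": 7.3,"ax": 0,"ay": 0,"az": 0},{"dx": 0,"dy": -3.3,"dz": 7.4,"ax": 0,"ay": 0,"az": 0},{"dx": 0,"dy": -3,"dz": 7.5,"ax": 0,"ay": 0,"az": 0}]'

```text
clock: 7.05
ee_pos: [0.5064, 0.0246, 0.1088]
tcp_rot: [179.7, 0.5, 97.3]
contact_force: [-4.6, -0.6, 4.6]
opening: 0.101
```

Call:
arm_command --rows '[{"dx": 0,"dy": -2.6,"dz": 7.5,"ax": 0,"ay": 0,"az": 0},{"dx": 0,"dy": -2.3,"dz": 7.6,"ax": 0,"ay": 0,"az": 0},{"dx": 0,"dy": -2,"dz": 7.6,"ax": 0,"ay": 0,"az": 0},{"dx": 0,"dy": -1.7,"dz": 7.7,"ax": 0,"ay": 0,"az": 0}]'

```text
clock: 7.45
ee_pos: [0.4922, 0.0226, 0.0743]
tcp_rot: [-179.7, 0.5, 97.3]
contact_force: [-3.4, -0.8, 2.9]
opening: 0.101
```

Run:
```python
from h import *; from scipy.optimize import least_squares
P=np.array([[.5747,.0342,.1868],[.5533,.0311,.1697],[.5314,.028,.1466],[.5064,.0246,.1088],[.4922,.0226,.0743]])
u=np.hypot(P[:,0]-.49,P[:,1]-.0226)*np.sign(P[:,0]-.49); 
f=lambda c:np.hypot(u-c[0],P[:,2]-c[1])-.202
c=least_squares(f,[.2,.05]).x; print(c,f(c),"a now",np.arcsin((P[-1,2]-c[1])/.202))
g=lambda c:np.hypot(u-c[0],P[:,2]-c[1])-c[2]
print(least_squares(g,[.2,.05,.2]).x)
st=wshot("w4")
from plant import eyes
cv2.imwrite("pics/side4.png",eyes.snapshot("side")["color"])
M=np.zeros((560,800,3),np.uint8);M[:420,:560]=cv2.convertScaleAbs(cv2.imread("pics/w4.png"),alpha=1.4)
M[:500,562:]=crop("s","pics/side4.png",245,140,79,125,4)[:,:238]
cv2.imwrite("pics/m4.png",M)
```

```text
[0.19645808 0.01746521] [ 0.00045504 -0.00012003 -0.00048035 -0.00020997  0.00040157] a now 0.28521143607139493
[0.20905042 0.00817262 0.21718576]
```

View pics/m4.png

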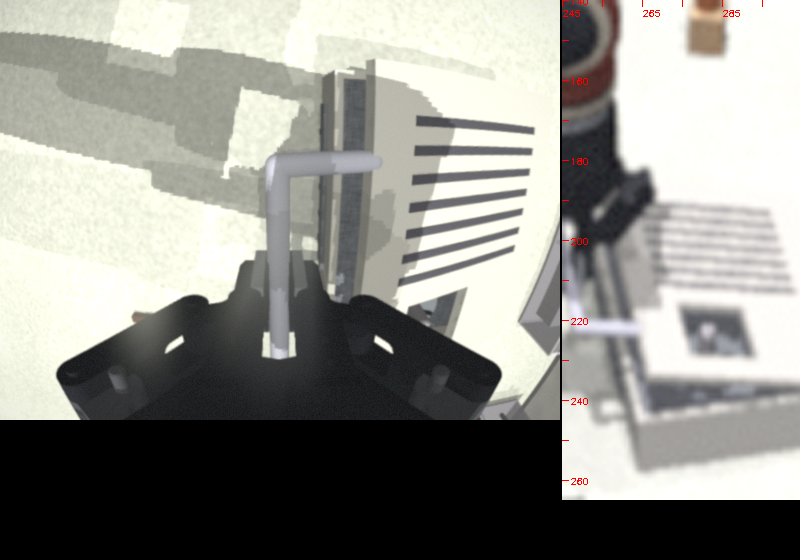

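The bar sits deep between the fingers and the track fits a 202 mm circle to 0.5 mm. The cover is at about 0.285 rad, and the TCP should reach z≈.0175 when it is down. I'll finish slowly.

Call:
arm_command --rows '[{"dx": 0,"dy": -2.1,"dz": 7.6,"ax": 0,"ay": 0,"az": 0},{"dx": 0,"dy": -1.8,"dz": 7.7,"ax": 0,"ay": 0,"az": 0},{"dx": 0,"dy": -1.5,"dz": 7.7,"ax": 0,"ay": 0,"az": 0},{"dx": 0,"dy": -1.2,"dz": 7.8,"ax": 0,"ay": 0,"az": 0},{"dx": 0,"dy": -0.8,"dz": 7,"ax": 0,"ay": 0,"az": 0},{"dx": 0,"dy": -0.5,"dz": 6,"ax": 0,"ay": 0,"az": 0}]'

```text
clock: 8.15
ee_pos: [0.4836, 0.0214, 0.027]
tcp_rot: [-179.7, 0.4, 97.3]
contact_force: [-2.1, 0.7, 1.5]
opening: 0.101
```

Call:
arm_command --rows '[{"dx": 0,"dy": -0.3,"dz": 4,"ax": 0,"ay": 0,"az": 0},{"dx": 0,"dy": 0,"dz": 4,"ax": 0,"ay": 0,"az": 0},{"dx": 0,"dy": 0,"dz": 4,"ax": 0,"ay": 0,"az": 0},{"dx": 0,"dy": 0,"dz": 4,"ax": 0,"ay": 0,"az": 0}]'

```text
clock: 8.55
ee_pos: [0.483, 0.0213, 0.0159]
tcp_rot: [-179.3, 0.4, 97.3]
contact_force: [-22.3, 1.6, 38.9]
opening: 0.101
```

Resistance is 39 N at TCP z .016, so the cover is on its stop. I'll hold, release with a small opening, and rise.

Call:
arm_command --rows '[{"dx": 0,"dy": 0,"dz": 0,"ax": 0,"ay": 0,"az": 0},{"dx": 0,"dy": 0,"dz": 0,"ax": 0,"ay": 0,"az": 0},{"dx": 0,"dy": 0,"dz": 0,"ax": 0,"ay": 0,"az": 0}]'

```text
clock: 8.85
ee_pos: [0.4827, 0.0213, 0.0167]
tcp_rot: [-179.2, 0.4, 97.3]
contact_force: [-2.3, 0.6, 0.2]
opening: 0.102
```

Call:
arm_command --rows '[{"dx": 0,"dy": 0,"dz": 0,"ax": 0,"ay": 0,"az": 0},{"dx": 0,"dy": 0,"dz": 0,"ax": 0,"ay": 0,"az": 0},{"dx": 0,"dy": 0,"dz": 0,"ax": 0,"ay": 0,"az": 0},{"dx": 0,"dy": 0,"dz": -10,"ax": 0,"ay": 0,"az": 0},{"dx": 0,"dy": 0,"dz": -20,"ax": 0,"ay": 0,"az": 0},{"dx": 0,"dy": 0,"dz": -30,"ax": 0,"ay": 0,"az": 0},{"dx": 0,"dy": 0,"dz": -30,"ax": 0,"ay": 0,"az": 0},{"dx": 0,"dy": 0,"dz": -40,"ax": 0,"ay": 0,"az": 0},{"dx": 0,"dy": 0,"dz": -40,"ax": 0,"ay": 0,"az": 0}]' --fingers 0.25

```text
clock: 9.75
ee_pos: [0.4821, 0.023, 0.1882]
tcp_rot: [-178.8, 0.2, 97.2]
contact_force: [1.4, -0.1, 0.3]
opening: 0.249
```

Run:
```python
from h import *; from plant import robot
rows(robot.get_state(),[([.59,-.08,.20],97.3,4)])
```

```text
[{"dx":-29.0,"dy":23.4,"dz":-3.3,"ax":-0.005,"ay":0.001,"az":-0.0},{"dx":-29.0,"dy":23.5,"dz":-3.2,"ax":-0.005,"ay":0.001,"az":-0.0},{"dx":-29.0,"dy":23.5,"dz":-3.1,"ax":-0.005,"ay":0.001,"az":-0.0},{"dx":-29.0,"dy":23.5,"dz":-3.1,"ax":-0.005,"ay":0.001,"az":-0.0}]
```

Call:
arm_command --rows '[{"dx": -29,"dy": 23.5,"dz": -3,"ax": -0.005,"ay": 0,"az": 0},{"dx": -29,"dy": 23.5,"dz": -3,"ax": -0.005,"ay": 0,"az": 0},{"dx": -29,"dy": 23.5,"dz": -3,"ax": -0.005,"ay": 0,"az": 0},{"dx": -29,"dy": 23.5,"dz": -3,"ax": -0.005,"ay": 0,"az": 0},{"dx": 0,"dy": 0,"dz": 0,"ax": 0,"ay": 0,"az": 0},{"dx": 0,"dy": 0,"dz": 0,"ax": 0,"ay": 0,"az": 0},{"dx": 0,"dy": 0,"dz": 0,"ax": 0,"ay": 0,"az": 0}]' --fingers 1

```text
clock: 10.45
ee_pos: [0.6002, -0.0838, 0.2189]
tcp_rot: [178.5, 0.6, 97.4]
contact_force: [0.4, 1.2, -0.4]
opening: 1.0
```

Run:
```python
from h import *
st=wshot("w5"); print(st["ee_pos"],st["tcp_rot"])
print(wproj("w5",[.5957,-.0177,.096]))
rows(st,[([.505,-.375,.16],97.3,8)])
```

```text
[ 0.60020922 -0.08376255  0.21886348] [178.52964092   0.63124427  97.3591569 ]
[278.83206537 117.42549761]
[{"dx":-34.5,"dy":-16.7,"dz":7.3,"ax":0.003,"ay":0.001,"az":0.0},{"dx":-34.5,"dy":-16.6,"dz":7.3,"ax":0.003,"ay":0.001,"az":0.0},{"dx":-34.5,"dy":-16.6,"dz":7.3,"ax":0.003,"ay":0.001,"az":0.0},{"dx":-34.5,"dy":-16.6,"dz":7.3,"ax":0.003,"ay":0.001,"az":0.0},{"dx":-34.5,"dy":-16.5,"dz":7.3,"ax":0.003,"ay":0.001,"az":0.0},{"dx":-34.6,"dy":-16.5,"dz":7.3,"ax":0.003,"ay":0.001,"az":0.0},{"dx":-34.6,"dy":-16.5,"dz":7.3,"ax":0.003,"ay":0.001,"az":0.0},{"dx":-34.6,"dy":-16.5,"dz":7.4,"ax":0.003,"ay":0.001,"az":0.0}]
```

Call:
arm_command --rows '[{"dx": -34.5,"dy": -16.5,"dz": 7,"ax": 0.003,"ay": 0.001,"az": 0},{"dx": -34.5,"dy": -16.5,"dz": 7,"ax": 0.003,"ay": 0.001,"az": 0},{"dx": -34.5,"dy": -16.5,"dz": 7,"ax": 0.003,"ay": 0.001,"az": 0},{"dx": -34.5,"dy": -16.5,"dz": 7,"ax": 0.003,"ay": 0.001,"az": 0},{"dx": -34.5,"dy": -16.5,"dz": 7,"ax": 0.003,"ay": 0.001,"az": 0},{"dx": -34.5,"dy": -16.5,"dz": 7,"ax": 0.003,"ay": 0.001,"az": 0},{"dx": -34.5,"dy": -16.5,"dz": 7,"ax": 0.003,"ay": 0.001,"az": 0},{"dx": -34.5,"dy": -16.5,"dz": 7,"ax": 0.003,"ay": 0.001,"az": 0},{"dx": 0,"dy": 0,"dz": 0,"ax": 0,"ay": 0,"az": 0},{"dx": 0,"dy": 0,"dz": 0,"ax": 0,"ay": 0,"az": 0}]'

```text
clock: 11.5
ee_pos: [0.5015, -0.3731, 0.1622]
tcp_rot: [179.8, 0.1, 98.2]
contact_force: [-0.1, 0.3, -0.2]
opening: 1.0
```

Run:
```python
from h import *
st=wshot("w6"); print(st["ee_pos"],st["tcp_rot"])
u,v=wproj("w6",[.507,-.32,.038]);print(u,v)
M=np.zeros((600,800,3),np.uint8)
M[:480,:400]=crop("",f"pics/w5.png",254,85,50,60,8)
M[:480,402:802]=crop("","pics/w6.png",int(u)-27,int(v)-30,50,60,8)[:,:398]
cv2.imwrite("pics/m6.png",M[:480])
```

```text
[ 0.50145931 -0.37310845  0.16224335] [1.79773626e+02 6.23928472e-02 9.82211030e+01]
291.64882568876993 134.24096326766204
```

View pics/m6.png

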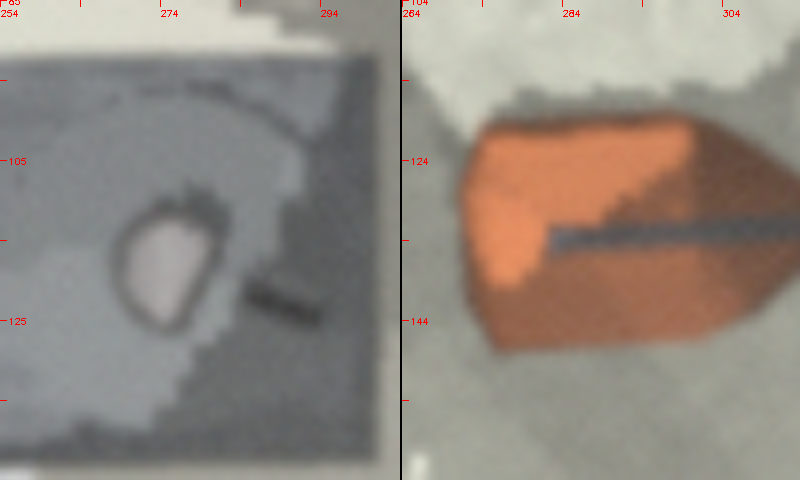

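Left crop (w5): the D-shaft tip is centred at about (276.1,118.8) and the index line runs (285.2,121.9)→(293.8,124.4). Right crop (w6): the dial line runs (282.5,133.8)→(313.5,132.5) with parallel sides. I'll compute poses from these.

Run:
```python
from h import *
A,B=wz("w5",285.2,121.9,.07),wz("w5",293.8,124.4,.07); d=B-A; ys=np.degrees(np.arctan2(d[1],d[0]))
T=wz("w5",276.1,118.75,.096); print("line",A,B,"switch yaw",ys,"tip",T, "yaw from tip", np.degrees(np.arctan2(*(B-T)[1::-1])), "dist A,B from tip",np.hypot(*(A-T)[:2]),np.hypot(*(B-T)[:2]))
A,B=wz("w6",282.5,133.8,.038),wz("w6",313.5,132.5,.038); d=B-A; yk=np.degrees(np.arctan2(d[1],d[0])); print("knob line",A,B,yk)
im=cv2.imread("pics/w6.png").astype(int); m=((im[...,2]-im[...,0])>22).astype(np.uint8); m[:100]=0;m[165:]=0
n,l,s,c=cv2.connectedComponentsWithStats(m); 
print(s[1:][s[1:,4]>100].tolist())
i=l[int(140),int(285)]; ys_,xs=np.nonzero(l==i)
W=np.array([wz("w6",x,y,.038)[:2] for x,y in zip(xs,ys_)]); e=np.array([np.cos(np.radians(yk)),np.sin(np.radians(yk))]); q=W-A[:2]
a=q@e; b=q@[-e[1],e[0]]; print("along",a.min(),a.max(),"across",np.percentile(b,[0.5,50,99.5]))
for lo in (-.01,0,.01): k=(a>lo)&(a<lo+.006); print(lo,b[k].min(),b[k].max())
print("A",A[:2],"e",e)
```

```text
line [ 0.6033435  -0.02243959  0.07      ] [ 0.61207636 -0.02379089  0.07      ] switch yaw -8.796046977743432 tip [ 0.59341164 -0.01920954  0.096     ] yaw from tip -13.79091307960035 dist A,B from tip 0.010443904006866926 0.01921875629466593
knob line [ 0.49866381 -0.32081724  0.038     ] [ 0.52659793 -0.31533622  0.038     ] 11.10111975807998
[[170, 112, 42, 48, 1327], [271, 118, 48, 30, 1017]]
along -0.010450787037065664 0.032703323447166616 across [-0.01234839  0.0018678   0.0140224 ]
-0.01 -0.012028444898559225 0.014013568245424131
0 -0.012529587517815688 0.013641949296630465
0.01 -0.012057822065911595 0.01410034569839593
A [ 0.49866381 -0.32081724] e [0.9812889  0.19254114]
```

Run:
```python
from h import *; from plant import robot
im=cv2.imread("pics/w5.png").astype(float).mean(2)[117:130,282:298]; w=np.clip(im.mean()-14-im,0,None)
print(im.round().astype(int).tolist())
rows(robot.get_state(),[([.504,-.3193,.11],11.1,12)])
```

```text
[[79, 84, 83, 80, 71, 70, 64, 58, 54, 55, 55, 55, 54, 55, 55, 57], [81, 82, 77, 73, 65, 62, 58, 57, 56, 54, 54, 55, 55, 54, 55, 56], [84, 80, 69, 63, 62, 58, 63, 60, 59, 57, 54, 55, 57, 55, 58, 57], [89, 82, 63, 52, 50, 54, 60, 61, 60, 61, 57, 56, 56, 55, 57, 58], [90, 79, 57, 46, 44, 43, 48, 54, 57, 58, 60, 59, 58, 57, 56, 58], [87, 72, 56, 42, 37, 34, 40, 44, 47, 50, 54, 56, 53, 54, 58, 57], [87, 71, 60, 54, 46, 40, 40, 37, 34, 38, 44, 46, 50, 55, 56, 58], [90, 72, 65, 60, 59, 53, 50, 44, 42, 37, 39, 40, 50, 55, 60, 58], [86, 72, 67, 65, 65, 64, 58, 54, 51, 46, 45, 45, 54, 57, 60, 60], [74, 68, 66, 66, 66, 64, 65, 64, 60, 59, 56, 57, 59, 63, 61, 62], [66, 66, 66, 67, 65, 66, 67, 66, 67, 65, 64, 64, 62, 65, 65, 65], [65, 66, 66, 66, 66, 66, 65, 67, 68, 64, 67, 63, 64, 65, 66, 65], [65, 66, 65, 66, 64, 65, 65, 66, 66, 65, 68, 65, 65, 65, 65, 67]]
[{"dx":4.4,"dy":0.8,"dz":4.3,"ax":0.0,"ay":-0.0,"az":0.127},{"dx":4.5,"dy":0.3,"dz":4.3,"ax":0.0,"ay":-0.0,"az":0.127},{"dx":4.5,"dy":-0.3,"dz":4.3,"ax":0.0,"ay":-0.0,"az":0.127},{"dx":4.4,"dy":-0.9,"dz":4.3,"ax":0.0,"ay":-0.0,"az":0.127},{"dx":4.3,"dy":-1.4,"dz":4.3,"ax":0.0,"ay":-0.0,"az":0.127},{"dx":4.0,"dy":-1.9,"dz":4.3,"ax":0.0,"ay":-0.0,"az":0.127},{"dx":3.8,"dy":-2.4,"dz":4.3,"ax":0.0,"ay":-0.0,"az":0.127},{"dx":3.4,"dy":-2.9,"dz":4.3,"ax":0.0,"ay":-0.0,"az":0.127},{"dx":3.0,"dy":-3.3,"dz":4.3,"ax":0.0,"ay":-0.0,"az":0.127},{"dx":2.6,"dy":-3.6,"dz":4.3,"ax":0.0,"ay":-0.0,"az":0.127},{"dx":2.1,"dy":-3.9,"dz":4.3,"ax":0.0,"ay":-0.0,"az":0.127},{"dx":1.6,"dy":-4.2,"dz":4.3,"ax":0.0,"ay":-0.0,"az":0.127}]
```

Call:
arm_command --rows '[{"dx": 4.4,"dy": 1,"dz": 4,"ax": 0,"ay": 0,"az": 0.127},{"dx": 4.5,"dy": 0.3,"dz": 4,"ax": 0,"ay": 0,"az": 0.127},{"dx": 4.5,"dy": -0.3,"dz": 4,"ax": 0,"ay": 0,"az": 0.127},{"dx": 4.4,"dy": -0.9,"dz": 4,"ax": 0,"ay": 0,"az": 0.127},{"dx": 4.3,"dy": -1.4,"dz": 4,"ax": 0,"ay": 0,"az": 0.127},{"dx": 4,"dy": -1.9,"dz": 4,"ax": 0,"ay": 0,"az": 0.127},{"dx": 3.8,"dy": -2.4,"dz": 4,"ax": 0,"ay": 0,"az": 0.127},{"dx": 3.4,"dy": -2.9,"dz": 4,"ax": 0,"ay": 0,"az": 0.127},{"dx": 3,"dy": -3.3,"dz": 4,"ax": 0,"ay": 0,"az": 0.127},{"dx": 2.6,"dy": -3.6,"dz": 4,"ax": 0,"ay": 0,"az": 0.127},{"dx": 2,"dy": -4,"dz": 4,"ax": 0,"ay": 0,"az": 0.127},{"dx": 1.6,"dy": -4,"dz": 4,"ax": 0,"ay": 0,"az": 0.127},{"dx": 0,"dy": 0,"dz": 0,"ax": 0,"ay": 0,"az": 0}]' --fingers 0.8

```text
clock: 12.85
ee_pos: [0.5137, -0.2945, 0.1194]
tcp_rot: [179.7, -0.7, 9.0]
contact_force: [0.2, -0.6, 0.5]
opening: 0.801
```

Run:
```python
from h import *; from plant import robot
rows(robot.get_state(),[([.504,-.3193,.011],11.1,6)])
```

```text
[{"dx":-2.5,"dy":3.7,"dz":18.1,"ax":0.001,"ay":-0.002,"az":-0.006},{"dx":-2.5,"dy":3.7,"dz":18.1,"ax":0.001,"ay":-0.002,"az":-0.006},{"dx":-2.4,"dy":3.7,"dz":18.1,"ax":0.001,"ay":-0.002,"az":-0.006},{"dx":-2.4,"dy":3.7,"dz":18.1,"ax":0.001,"ay":-0.002,"az":-0.006},{"dx":-2.4,"dy":3.7,"dz":18.1,"ax":0.001,"ay":-0.002,"az":-0.006},{"dx":-2.4,"dy":3.7,"dz":18.1,"ax":0.001,"ay":-0.002,"az":-0.006}]
```

Call:
arm_command --rows '[{"dx": -5,"dy": 7.5,"dz": 12,"ax": 0,"ay": -0.004,"az": -0.012},{"dx": -5,"dy": 7.5,"dz": 12,"ax": 0,"ay": -0.004,"az": -0.012},{"dx": -5,"dy": 7.5,"dz": 12,"ax": 0,"ay": -0.004,"az": -0.012},{"dx": 0,"dy": 0,"dz": 0,"ax": 0,"ay": 0,"az": 0},{"dx": 0,"dy": 0,"dz": 0,"ax": 0,"ay": 0,"az": 0}]'

```text
clock: 13.35
ee_pos: [0.5026, -0.3202, 0.0805]
tcp_rot: [179.7, 0.1, 11.8]
contact_force: [-0.1, 0.2, 0.5]
opening: 0.799
```

Run:
```python
from h import *
st=wshot("w7"); print(st["ee_pos"],st["tcp_rot"])
im=cv2.imread("pics/w7.png").astype(int); m=((im[...,2]-im[...,0])>22).astype(np.uint8)
u,v=wproj("w7",[.504,-.3193,.038]); print(u,v)
n,l,s,c=cv2.connectedComponentsWithStats(m); print(s[1:][s[1:,4]>150].tolist(), c[1:][s[1:,4]>150].round().tolist())
for X in ([.504+.0275,-.3193+.0054,.038],[.504-.0167,-.3193-.0033,.038],[.504-.0025,-.3193+.0128,.038],[.504+.0025,-.3193-.0128,.038]): print(wproj("w7",X).round(1))
rows(st,[([.504,-.3193,.011],11.1,4)])
M=crop("","pics/w7.png",200,150,160,120,5); cv2.imwrite("pics/w7c.png",M)
```

```text
[ 0.50256174 -0.3201608   0.08053073] [1.79699081e+02 8.46126871e-02 1.18220719e+01]
279.2013543750436 215.26249147438256
[[370, 0, 80, 47, 2264], [146, 80, 56, 52, 2180], [262, 167, 36, 68, 1750], [43, 179, 22, 110, 631], [247, 285, 53, 53, 2081], [5, 390, 17, 24, 177]] [[404.0, 17.0], [173.0, 106.0], [279.0, 205.0], [52.0, 219.0], [275.0, 312.0], [13.0, 398.0]]
[279.7 176.4]
[278.9 237.4]
[260.7 215.1]
[297.7 215.4]
[{"dx":0.4,"dy":-0.2,"dz":17.4,"ax":0.001,"ay":0.0,"az":0.003},{"dx":0.4,"dy":-0.2,"dz":17.4,"ax":0.001,"ay":0.0,"az":0.003},{"dx":0.4,"dy":-0.2,"dz":17.4,"ax":0.001,"ay":0.0,"az":0.003},{"dx":0.4,"dy":-0.2,"dz":17.4,"ax":0.001,"ay":0.0,"az":0.003}]
```

View pics/w7c.png

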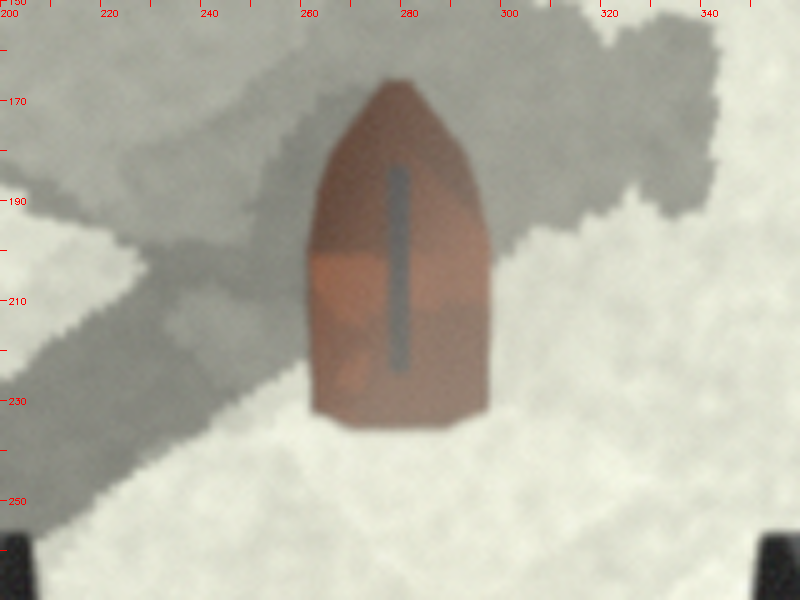

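The dial is aligned with the tool (sides at 261/298, back edge row 235), with the bore about 1.5 mm further forward than estimated. I'll descend and grip.

Call:
arm_command --rows '[{"dx": 1,"dy": 0,"dz": 17,"ax": 0,"ay": 0,"az": 0.003},{"dx": 1,"dy": 0,"dz": 17,"ax": 0,"ay": 0,"az": 0.003},{"dx": 1,"dy": 0,"dz": 17,"ax": 0,"ay": 0,"az": 0.003},{"dx": 0,"dy": 0,"dz": 14,"ax": 0,"ay": 0,"az": 0.003},{"dx": 0,"dy": 0,"dz": 3,"ax": 0,"ay": 0,"az": 0},{"dx": 0,"dy": 0,"dz": 0,"ax": 0,"ay": 0,"az": 0}]'

```text
clock: 14.0
ee_pos: [0.506, -0.32, 0.0076]
tcp_rot: [179.7, 0.0, 11.1]
contact_force: [0.5, -0.1, -0.3]
opening: 0.798
```

Call:
arm_command --rows '[{"dx": 0,"dy": 0,"dz": 0,"ax": 0,"ay": 0,"az": 0},{"dx": 0,"dy": 0,"dz": 0,"ax": 0,"ay": 0,"az": 0},{"dx": 0,"dy": 0,"dz": 0,"ax": 0,"ay": 0,"az": 0},{"dx": 0,"dy": 0,"dz": 0,"ax": 0,"ay": 0,"az": 0},{"dx": 0,"dy": 0,"dz": 0,"ax": 0,"ay": 0,"az": 0},{"dx": 0,"dy": 0,"dz": 0,"ax": 0,"ay": 0,"az": 0}]' --fingers 0 --newtons 50

```text
clock: 14.6
ee_pos: [0.508, -0.3215, 0.011]
tcp_rot: [179.4, -0.2, 11.1]
contact_force: [0.6, 0.0, -0.5]
opening: 0.001
```

It closed empty again. I'll look before touching anything.

Run:
```python
from h import *; from plant import eyes,robot
st=wshot("w8"); cv2.imwrite("pics/side8.png",eyes.snapshot("side")["color"]); cv2.imwrite("pics/top8.png",eyes.snapshot("top")["color"]); print(robot.get_state()["opening"])
M=np.zeros((600,800,3),np.uint8)
M[:375,:500]=cv2.resize(cv2.convertScaleAbs(cv2.imread("pics/w8.png"),alpha=1.4),(500,375))
M[:520,502:800]=crop("","pics/side8.png",205,270,75,130,4)[:,:298]
M[380:600,:500]=crop("","pics/top8.png",330,205,125,55,4)
cv2.imwrite("pics/m8.png",M)
```

```text
-0.0014745368555077328
```

View pics/m8.png

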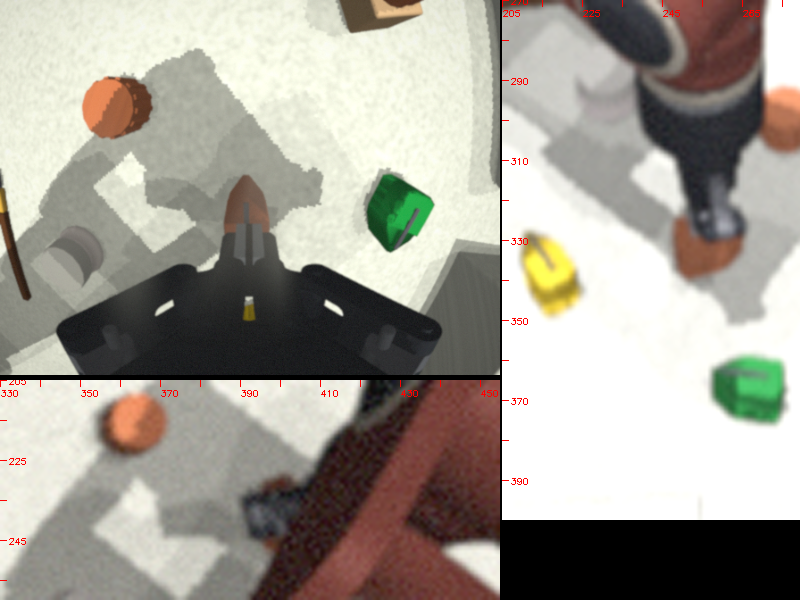

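The fingers shut on top of the dial. The real tips therefore sit behind the reported TCP by about 25 mm, which also explains the bar grasp (bar 42 mm behind the TCP). I'll check this offset in the image.

Run:
```python
from h import *
z=np.load("pics/w8.npz"); R=Ro.from_euler("xyz",z["r"],degrees=True); print(z["p"],z["r"])
for b in (0,-.02,-.027,-.035):
  print(b,[ (wproj("w8",z["p"]+R.apply([x,0,b]))*.893).round(1).tolist() for x in (-.011,0,.011)])
print((wproj("w8",[.5055,-.319,.038])*.893).round(1))
im=cv2.imread("pics/w8.png"); m=crop("","pics/w8.png",230,180,95,115,5); cv2.imwrite("pics/w8c.png",m)
```

```text
[ 0.50802573 -0.32147019  0.01099668] [179.3995958   -0.18506714  11.12086412]
0 [[250.6, 231.0], [250.6, 216.0], [250.7, 200.3]]
-0.02 [[250.8, 245.8], [250.8, 229.7], [250.9, 212.7]]
-0.027 [[250.9, 251.6], [250.9, 235.2], [251.0, 217.6]]
-0.035 [[251.0, 258.9], [251.0, 242.0], [251.1, 223.8]]
[246.3 238.1]
```

View pics/w8c.png

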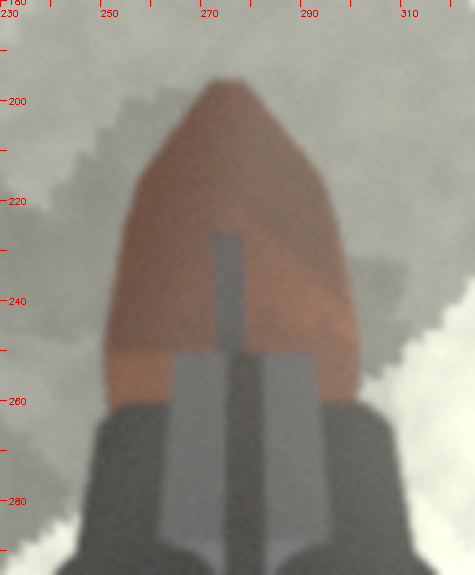

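The pad front edge at row 250 fits tips 27 mm behind the reported TCP, and the dial has barely moved. I'll reopen, centre it, go down to reported z −0.018 and grip.

Call:
arm_command --rows '[{"dx": 0,"dy": 0,"dz": 0,"ax": 0,"ay": 0,"az": 0},{"dx": 0,"dy": 0,"dz": 0,"ax": 0,"ay": 0,"az": 0},{"dx": 0,"dy": 0,"dz": 0,"ax": 0,"ay": 0,"az": 0},{"dx": 0,"dy": 0,"dz": 0,"ax": 0,"ay": 0,"az": 0},{"dx": -1,"dy": -1.5,"dz": 4,"ax": 0.005,"ay": 0,"az": 0},{"dx": -1,"dy": -1.5,"dz": 7,"ax": 0.005,"ay": 0,"az": 0},{"dx": 0,"dy": 0,"dz": 8,"ax": 0,"ay": 0,"az": 0},{"dx": 0,"dy": 0,"dz": 6,"ax": 0,"ay": 0,"az": 0},{"dx": 0,"dy": 0,"dz": 0,"ax": 0,"ay": 0,"az": 0}]' --fingers 0.8 --newtons 50

```text
clock: 15.65
ee_pos: [0.5044, -0.3181, -0.0175]
tcp_rot: [-179.9, -0.1, 11.1]
contact_force: [-0.4, -0.9, -0.5]
opening: 0.798
```

Call:
arm_command --rows '[{"dx": 0,"dy": 0,"dz": 0,"ax": 0,"ay": 0,"az": 0},{"dx": 0,"dy": 0,"dz": 0,"ax": 0,"ay": 0,"az": 0},{"dx": 0,"dy": 0,"dz": 0,"ax": 0,"ay": 0,"az": 0},{"dx": 0,"dy": 0,"dz": 0,"ax": 0,"ay": 0,"az": 0},{"dx": 0,"dy": 0,"dz": 0,"ax": 0,"ay": 0,"az": 0},{"dx": 0,"dy": 0,"dz": 0,"ax": 0,"ay": 0,"az": 0}]' --fingers 0 --newtons 60

```text
clock: 16.25
ee_pos: [0.5049, -0.3184, -0.017]
tcp_rot: [-179.9, -0.1, 11.1]
contact_force: [-0.9, -0.3, 0.3]
opening: 0.285
```

Gripped (opening 0.285, about 26 mm). I'll lift, turn to about -11° and stand off behind the shaft.

Run:
```python
from h import *; from plant import robot
rows(robot.get_state(),[([.505,-.3184,.13],11.1,4),([.531,-.006,.13],-11,9)])
```

```text
[{"dx":0.1,"dy":-0.1,"dz":-36.8,"ax":-0.0,"ay":-0.001,"az":0.0},{"dx":0.1,"dy":-0.0,"dz":-36.8,"ax":-0.0,"ay":-0.001,"az":0.0},{"dx":0.1,"dy":-0.0,"dz":-36.8,"ax":-0.0,"ay":-0.001,"az":0.0},{"dx":0.1,"dy":-0.0,"dz":-36.8,"ax":-0.0,"ay":-0.001,"az":0.0},{"dx":9.5,"dy":-33.5,"dz":-0.0,"ax":-0.0,"ay":-0.0,"az":0.043},{"dx":8.1,"dy":-33.9,"dz":-0.0,"ax":-0.0,"ay":-0.0,"az":0.043},{"dx":6.6,"dy":-34.2,"dz":-0.0,"ax":-0.0,"ay":-0.0,"az":0.043},{"dx":5.1,"dy":-34.4,"dz":-0.0,"ax":-0.0,"ay":-0.0,"az":0.043},{"dx":3.7,"dy":-34.6,"dz":-0.0,"ax":-0.0,"ay":-0.0,"az":0.043},{"dx":2.2,"dy":-34.8,"dz":-0.0,"ax":-0.0,"ay":-0.0,"az":0.043},{"dx":0.7,"dy":-34.8,"dz":-0.0,"ax":-0.0,"ay":-0.0,"az":0.043},{"dx":-0.8,"dy":-34.8,"dz":-0.0,"ax":-0.0,"ay":-0.0,"az":0.043},{"dx":-2.3,"dy":-34.8,"dz":-0.0,"ax":-0.0,"ay":-0.0,"az":0.043}]
```

Call:
arm_command --rows '[{"dx": 0,"dy": 0,"dz": -20,"ax": 0,"ay": 0,"az": 0},{"dx": 0,"dy": 0,"dz": -37,"ax": 0,"ay": 0,"az": 0},{"dx": 0,"dy": 0,"dz": -37,"ax": 0,"ay": 0,"az": 0},{"dx": 0,"dy": 0,"dz": -37,"ax": 0,"ay": 0,"az": 0},{"dx": 0,"dy": 0,"dz": -15,"ax": 0,"ay": 0,"az": 0},{"dx": 9.5,"dy": -33.5,"dz": 0,"ax": 0,"ay": 0,"az": 0.043},{"dx": 8,"dy": -34,"dz": 0,"ax": 0,"ay": 0,"az": 0.043},{"dx": 6.6,"dy": -34,"dz": 0,"ax": 0,"ay": 0,"az": 0.043},{"dx": 5,"dy": -34.5,"dz": 0,"ax": 0,"ay": 0,"az": 0.043},{"dx": 3.7,"dy": -34.5,"dz": 0,"ax": 0,"ay": 0,"az": 0.043},{"dx": 2,"dy": -35,"dz": 0,"ax": 0,"ay": 0,"az": 0.043},{"dx": 0.7,"dy": -35,"dz": 0,"ax": 0,"ay": 0,"az": 0.043},{"dx": -0.8,"dy": -30,"dz": 0,"ax": 0,"ay": 0,"az": 0.043},{"dx": -2,"dy": -20,"dz": 0,"ax": 0,"ay": 0,"az": 0.043},{"dx": 0,"dy": 0,"dz": 0,"ax": 0,"ay": 0,"az": 0},{"dx": 0,"dy": 0,"dz": 0,"ax": 0,"ay": 0,"az": 0}]'

```text
clock: 17.85
ee_pos: [0.5244, -0.0131, 0.1234]
tcp_rot: [-179.7, 0.8, -12.1]
contact_force: [0.8, -0.5, -0.6]
opening: 0.286
```

Run:
```python
from h import *; from plant import robot
st=robot.get_state(); rows(st,[([.531,-.006,.125],-11,2)])
```

```text
[{"dx":2.5,"dy":-4.2,"dz":-0.8,"ax":-0.003,"ay":0.007,"az":-0.009},{"dx":2.5,"dy":-4.2,"dz":-0.8,"ax":-0.003,"ay":0.007,"az":-0.009}]
```

Call:
arm_command --rows '[{"dx": 2.5,"dy": -4.2,"dz": -0.5,"ax": -0.003,"ay": 0.007,"az": -0.009},{"dx": 2.5,"dy": -4.2,"dz": -0.5,"ax": -0.003,"ay": 0.007,"az": -0.009},{"dx": 0,"dy": 0,"dz": 0,"ax": 0,"ay": 0,"az": 0},{"dx": 0,"dy": 0,"dz": 0,"ax": 0,"ay": 0,"az": 0}]'

```text
clock: 18.25
ee_pos: [0.5311, -0.0081, 0.1233]
tcp_rot: [179.9, 0.0, -11.1]
contact_force: [-0.3, -0.5, -1.1]
opening: 0.29
```

Run:
```python
from h import *; from plant import eyes
st=wshot("w9"); print(st["ee_pos"],st["tcp_rot"])
cv2.imwrite("pics/side9.png",eyes.snapshot("side")["color"])
u,v=wproj("w9",[.5942,-.019,.096]); print("tip pred",u,v)
R=Ro.from_euler("xyz",st["tcp_rot"],degrees=True)
for x in (.028,-.017,0): print("dial top at tool x",x,wproj("w9",st["ee_pos"]+R.apply([x,0,-.055])), "bottom",wproj("w9",st["ee_pos"]+R.apply([x,0,-.017])))
im=cv2.imread("pics/w9.png").astype(int); m=((im[...,2]-im[...,0])>22).astype(np.uint8)
n,l,s,c=cv2.connectedComponentsWithStats(m); print(s[1:][s[1:,4]>150].tolist())
x0=int(u)-40;y0=int(v)-25
M=np.zeros((600,800,3),np.uint8); M[:,:480]=crop("","pics/w9.png",x0,y0,80,100,6)
M[:600,482:]=crop("","pics/side9.png",250,185,53,100,6)[:,:318]
cv2.imwrite("pics/m9.png",M)
```

```text
[ 0.53113343 -0.00813573  0.12327436] [ 1.79897474e+02  1.96418025e-02 -1.11056275e+01]
tip pred 278.22847457673305 126.67164331327
dial top at tool x 0.028 [281.90061431 232.53616948] bottom [281.19547677 203.97374905]
dial top at tool x -0.017 [281.49701992 322.94272289] bottom [280.9853612  281.02807263]
dial top at tool x 0 [281.65436777 292.27835736] bottom [281.07087888 253.86954312]
[[470, 104, 44, 38, 1312], [249, 206, 60, 116, 4519], [378, 219, 21, 78, 632], [532, 220, 28, 40, 783]]
```

Run:
```python
from h import *
M=np.zeros((600,800,3),np.uint8); M[:600,:500]=crop("","pics/w9.png",253,98,50,60,10)
M[:300,502:800]=crop("","pics/w9.png",242,200,75,75,4)[:,:298]
M[304:600,502:800]=crop("","pics/side9.png",252,195,50,50,6)[:296,:298]
cv2.imwrite("pics/m9.png",M)
im=cv2.imread("pics/w9.png").astype(int); m=((im[...,2]-im[...,0])>22)
for r in (206,208,212,220,230,240,250,260): x=np.nonzero(m[r,245:315])[0]+245; print(r,x.min(),x.max(),(x.min()+x.max())/2)
```

```text
206 279 279 279.0
208 277 279 278.0
212 271 280 275.5
220 265 287 276.0
230 258 295 276.5
240 255 301 278.0
250 253 305 279.0
260 252 306 279.0
```

View pics/m9.png

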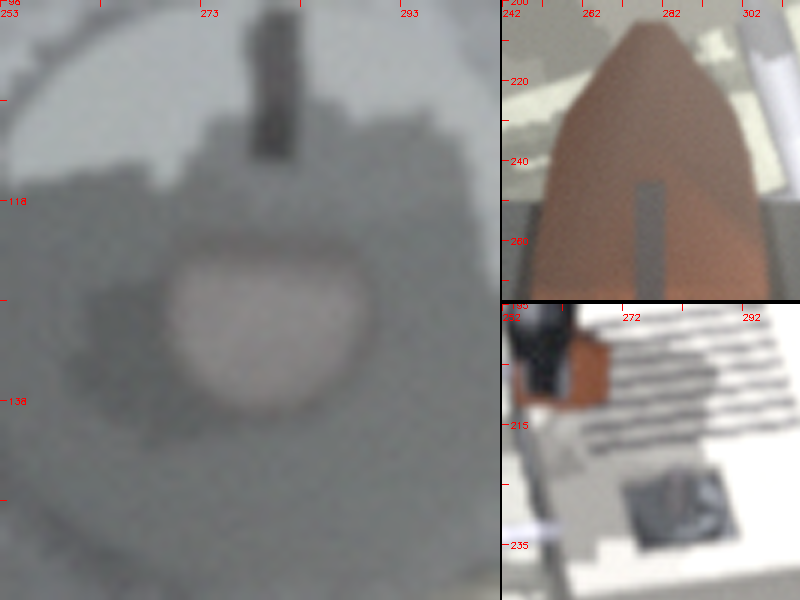

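The shaft flat faces tool +x squarely. Tip centre is (279.9,129.0), the index line is at column ~280.5, and the dial nose/line is at column ~279.1. The yaw is nearly right, so I'll compute the final offsets.

Run:
```python
from h import *; from plant import robot
from scipy.optimize import least_squares
T=wz("w9",279.9,129.0,.096); print("tip",T)
A,B=wz("w9",280.2,114,.07),wz("w9",280.9,99,.07); print("idx yaw",np.degrees(np.arctan2(*(B-A)[1::-1])),"tip->line yaw",np.degrees(np.arctan2(*(B-T)[1::-1])), "dist",np.hypot(*(A-T)[:2]))
z=np.load("pics/w9.npz"); R=Ro.from_euler("xyz",z["r"],degrees=True)
f=lambda q:wproj("w9",z["p"]+R.apply([q[0]+.028,q[1],-.017]))-[279.25,205.3]
q=least_squares(f,[0,0]).x; print("bore offset in tool",q)
f2=lambda y:(wproj("w9",z["p"]+R.apply([.01,y[0],-.055]))-[279,250])[:1]
print("from top line",least_squares(f2,[0]).x)
tgt=T-R.apply([q[0],q[1],0]); print("TCP target",tgt)
rows(robot.get_state(),[([tgt[0],tgt[1],.095],-11.1,3)])
```

```text
tip [ 0.59258055 -0.01972908  0.096     ]
idx yaw -13.726807683791632 tip->line yaw -13.588829654332775 dist 0.008656415991827095
bore offset in tool [-0.00070342 -0.00098428]
from top line [-0.00114528]
TCP target [ 0.59308121 -0.02083042  0.09600152]
[{"dx":21.1,"dy":0.2,"dz":9.4,"ax":0.001,"ay":0.0,"az":-0.0},{"dx":21.1,"dy":0.2,"dz":9.4,"ax":0.001,"ay":0.0,"az":-0.0},{"dx":21.1,"dy":0.2,"dz":9.4,"ax":0.001,"ay":0.0,"az":-0.0}]
```

Call:
arm_command --rows '[{"dx": 21,"dy": 0.2,"dz": 6,"ax": 0,"ay": 0,"az": 0.012},{"dx": 20,"dy": 0.2,"dz": 6,"ax": 0,"ay": 0,"az": 0.012},{"dx": 16,"dy": 0.2,"dz": 6,"ax": 0,"ay": 0,"az": 0.012},{"dx": 0,"dy": 0,"dz": 0,"ax": 0,"ay": 0,"az": 0},{"dx": 0,"dy": 0,"dz": 0,"ax": 0,"ay": 0,"az": 0}]'

```text
clock: 18.85
ee_pos: [0.5885, -0.0219, 0.1055]
tcp_rot: [179.9, -0.0, -13.3]
contact_force: [-0.2, -1.2, -0.1]
opening: 0.295
```

Run:
```python
from h import *; from plant import robot
st=robot.get_state(); print(st["ee_pos"],st["tcp_rot"])
rows(st,[([.5931,-.0208,.086],-13.3,2)])
```

```text
[ 0.58850872 -0.02186939  0.10551581] [ 1.79894792e+02 -3.80173796e-02 -1.33170680e+01]
[{"dx":2.1,"dy":-1.1,"dz":9.8,"ax":0.001,"ay":-0.0,"az":-0.0},{"dx":2.1,"dy":-1.1,"dz":9.8,"ax":0.001,"ay":-0.0,"az":-0.0}]
```

Call:
arm_command --rows '[{"dx": 2.2,"dy": -1.1,"dz": 6,"ax": 0,"ay": 0,"az": 0},{"dx": 2,"dy": -1,"dz": 6,"ax": 0,"ay": 0,"az": 0},{"dx": 0,"dy": 0,"dz": 4,"ax": 0,"ay": 0,"az": 0},{"dx": 0,"dy": 0,"dz": 0,"ax": 0,"ay": 0,"az": 0}]' --newtons 80

```text
clock: 19.25
ee_pos: [0.5919, -0.0203, 0.0887]
tcp_rot: [179.9, -0.0, -13.3]
contact_force: [0.4, 0.2, -1.3]
opening: 0.284
```

Call:
arm_command --rows '[{"dx": 1.3,"dy": 0.2,"dz": 2,"ax": 0,"ay": 0,"az": 0},{"dx": 0,"dy": 0,"dz": 3,"ax": 0,"ay": 0,"az": 0},{"dx": 0,"dy": 0,"dz": 3,"ax": 0,"ay": 0,"az": 0},{"dx": 0,"dy": 0,"dz": 3,"ax": 0,"ay": 0,"az": 0}]'

```text
clock: 19.65
ee_pos: [0.5933, -0.0208, 0.0776]
tcp_rot: [179.9, -0.1, -13.3]
contact_force: [0.1, -0.4, 0.0]
opening: 0.283
```

Call:
arm_command --rows '[{"dx": 0,"dy": 0,"dz": 2.5,"ax": 0,"ay": 0,"az": 0},{"dx": 0,"dy": 0,"dz": 2.5,"ax": 0,"ay": 0,"az": 0}]'

```text
clock: 19.85
ee_pos: [0.5933, -0.0208, 0.072]
tcp_rot: [179.9, -0.1, -13.3]
contact_force: [0.8, -0.2, -0.0]
opening: 0.286
```

Call:
arm_command --rows '[{"dx": 0,"dy": 0,"dz": 2.5,"ax": 0,"ay": 0,"az": 0},{"dx": 0,"dy": 0,"dz": 2.5,"ax": 0,"ay": 0,"az": 0},{"dx": 0,"dy": 0,"dz": 1.5,"ax": 0,"ay": 0,"az": 0}]'

```text
clock: 20.15
ee_pos: [0.5931, -0.0208, 0.0646]
tcp_rot: [179.9, -0.1, -13.3]
contact_force: [-0.5, 0.6, -0.3]
opening: 0.29
```

Call:
arm_command --rows '[{"dx": 0,"dy": 0,"dz": 1.5,"ax": 0,"ay": 0,"az": 0},{"dx": 0,"dy": 0,"dz": 1.5,"ax": 0,"ay": 0,"az": 0},{"dx": 0,"dy": 0,"dz": 1.5,"ax": 0,"ay": 0,"az": 0}]'

```text
clock: 20.45
ee_pos: [0.5933, -0.0208, 0.0608]
tcp_rot: [179.9, -0.1, -13.3]
contact_force: [-2.3, 0.6, 4.8]
opening: 0.288
```

Contact at TCP z≈.062, exactly where "fully on" was expected. I'll press through the spring.

Call:
arm_command --rows '[{"dx": 0,"dy": 0,"dz": 0.5,"ax": 0,"ay": 0,"az": 0},{"dx": 0,"dy": 0,"dz": 1.5,"ax": 0,"ay": 0,"az": 0},{"dx": 0,"dy": 0,"dz": 2,"ax": 0,"ay": 0,"az": 0},{"dx": 0,"dy": 0,"dz": 2,"ax": 0,"ay": 0,"az": 0}]'

```text
clock: 20.85
ee_pos: [0.5936, -0.0209, 0.0578]
tcp_rot: [179.9, -0.0, -13.3]
contact_force: [-5.3, 1.0, 7.4]
opening: 0.287
```

Call:
arm_command --rows '[{"dx": -0.4,"dy": 0,"dz": 2,"ax": 0,"ay": 0,"az": 0},{"dx": -0.4,"dy": 0,"dz": 2,"ax": 0,"ay": 0,"az": 0},{"dx": -0.2,"dy": 0,"dz": 2,"ax": 0,"ay": 0,"az": 0}]'

```text
clock: 21.15
ee_pos: [0.5936, -0.0209, 0.0565]
tcp_rot: [179.9, -0.1, -13.2]
contact_force: [-6.8, 1.4, 10.4]
opening: 0.282
```

Call:
arm_command --rows '[{"dx": -1,"dy": 0,"dz": 3,"ax": 0,"ay": 0,"az": 0},{"dx": -1,"dy": 0,"dz": 3,"ax": 0,"ay": 0,"az": 0},{"dx": -0.5,"dy": 0,"dz": 4,"ax": 0,"ay": 0,"az": 0}]'

```text
clock: 21.45
ee_pos: [0.594, -0.0209, 0.056]
tcp_rot: [179.8, -0.3, -13.2]
contact_force: [-13.4, 2.0, 23.7]
opening: 0.287
```

Run:
```python
from h import *; from plant import robot
st=wshot("w10"); st=robot.get_state(); print(st["ee_pos"],st["tcp_rot"],st["contact_force"],st["opening"],st["clock"],st["joint_vel"].round(2))
im=cv2.imread("pics/w10.png").astype(int); m=((im[...,2]-im[...,0])>22)
for r in (204,206,208,212,220,230,240,250,260):
    x=np.nonzero(m[r,245:315])[0]+245; print(r,(x.min(),x.max()) if len(x) else None)
g=lambda n:cv2.imread(f"pics/{n}.png",0)[232:265,248:310].astype(np.float32)
print(cv2.phaseCorrelate(g("w9"),g("w10"),cv2.createHanningWindow((62,33),cv2.CV_32F)))
# cover edges flatness: bar end view from side
```

```text
[ 0.59393722 -0.0209301   0.0561111 ] [179.81394984  -0.30610908 -13.20519964] [-11.60352695   1.94865922  20.20844636] 0.2849512892154784 21.5 [ 0.05 -0.1   0.09  0.04 -0.05  0.01]
204 None
206 None
208 (np.int64(274), np.int64(283))
212 (np.int64(271), np.int64(286))
220 (np.int64(264), np.int64(293))
230 (np.int64(258), np.int64(299))
240 (np.int64(255), np.int64(303))
250 (np.int64(253), np.int64(305))
260 (np.int64(251), np.int64(307))
((0.011194250967356822, 0.5174990087054923), 0.8565747406747606)
```

Run:
```python
from h import *; from plant import robot,eyes
for i in range(8): s=eyes.snapshot("side")
cv2.imwrite("pics/side10.png",s["color"])
st=robot.get_state(); print(st["ee_pos"],st["contact_force"],st["opening"],st["clock"])
a=cv2.imread("pics/side9.png").astype(int); b=cv2.imread("pics/side10.png").astype(int)
d=np.abs(a-b).max(2); print("bar region diff",d[228:236,245:262].mean(), "cover edge",d[238:250,265:320].mean())
t=robot.close_job(); print(t)
```

```text
[ 0.5939586  -0.02095623  0.05612999] [-10.23808451   1.47037893  20.67252171] 0.2852226277071442 21.9
bar region diff 21.897058823529413 cover edge 6.362121212121212
the job is handed in; nothing more can be done
None
```

I lowered the cover slowly by its bar onto the stop, fitted the dial flat to flat on the D-shaft, and pressed it down. I handed the job in at 21.9 s with the arm still gripping and pressing; no verdict is reported.

**Last checks**
- **Push:** the vertical force held steady at about 20 N for the last 0.4 s.
- **Travel:** I pressed about 6 mm from first contact (TCP z .062 to .056) and then met a stiffer stop, as expected for the full spring travel.
- **Grip and fit:** the dial had not shifted in the grip (about 0.5 px, 0.25 mm). The tool was upright within 0.3°, and its yaw was within about 1° of the shaft index as I measured it.

**What went wrong or stayed open**
- **Failed grasps:** the first close on the bar and the first on the dial came up empty. The real fingertips sit about 27 mm behind the reported TCP, and I corrected for this. The fingers briefly closed on top of the dial but hardly moved it.
- **Sideways force:** a side reading of about -10 N appeared while pressing. It was in the same ratio when I pressed the bar onto its stop. I did not find the cause.
- **Cover at the end:** I checked it only by comparing side images. The cover edge barely changed (mean 6 grey levels), but the bar region changed by 22. I put that down to the arm and its shadow moving and did not check further.
- **Bystanders:** I did not measure their positions at the end.

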